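# Unlock the charging dock and park the thickness gauge

### The job

Unlock the charging dock with its combination dial: turn the white pointer left to the red mark, right to the blue mark, then left to the yellow mark, pausing for a moment on each, and leave it on yellow. Only then slide the shutter fully open, and park the orange thickness gauge, whose handle lies under the sheet-steel stand, in the dock's bay: head first and fully home, screen up, straight, with the handle sticking out. Do not move anything else on the table.

Things in the scene. Friction and masses are not known exactly. Their poses are not given: they have to be found in the camera images.
- dial (a joint): combination dial on the dock's top: black disc, 86 mm across, its top 122 mm above the table, with an upright steel grip bar across it (see dial_grip). Turns about the vertical axis in the middle of the dock. Value in rad: 0 when the pointer points to the dock's back (+x), growing anticlockwise seen from above (left); stops at -1.7 and 1.7. Friction 0.05 N m, stays where left
- dial_grip (a point): point on the dial's axis, 144 mm above the table, in the grip bar: 74 mm long, 16 mm wide, its top 154 mm above the table, sides upright. Its x axis runs along the bar towards the pointer
- pointer (a point): tip of the dial's white pointer, 50 mm from the dial's axis, turning with it
- red (a point): inner end of the red mark (one dot): a flat painted tab, 11 mm wide, 22 mm long, lying on the dock's round white dial plate, 50 mm from the dial's axis; always left of the starting pointer. The pointer stands on the mark when its tip is at this point in plan
- blue (a point): inner end of the blue mark (two dots), same make, always right of the starting pointer
- yellow (a point): inner end of the yellow mark (three dots), same make, always between red and blue
- dock: grey steel charging dock fixed to the table, on its left or right half: 200 mm deep (x), 240 wide (y), 110 high. Origin: middle of underside; +x to its back, front face at x = -100 mm. Bay opening in the front: centre at y = +55 mm, 80 wide, floor 8 mm and roof 70 mm above the table, back wall at x = 0 (100 deep)
- shutter (a joint): aluminium shutter in front of the bay, 96 mm wide, 10 thick, up to 80 mm above the table, slides sideways along the front face: 0 closed, 0.105 m fully open, growing towards the dock's -y. Friction 1.5 N, stays where left. No bolt holds it, but it must stay shut until the dial has been worked
- shutter_grip (a point): grip point of the shutter's black handle, 108 mm above the table: an upright block standing 30 mm out of the shutter (dock x from -142 to -112 mm), 22 mm wide along the sliding direction, from 55 to 125 mm above the table
- gauge: hand-held thickness gauge lying on the table, 200 mm long, about 0.25 kg: orange head (x 10 to 100 mm; 44 wide, 40 high) with a dark screen on top, black handle (x -100 to 10 mm; 28 wide, 30 high). Origin: middle of its length on the underside, +x to the nose, +z up. Starts with its handle under the stand, the head sticking out towards the robot
- gauge_head (a point): middle of the orange head's grip area, gauge (60, 0, 20) mm
- gauge_handle (a point): middle of the handle, gauge (-45, 0, 15) mm
- gauge_nose (a point): front end of the head, gauge (100, 0, 20) mm
- stand: fixed folded sheet-steel stand, an upside-down U: roof 160 (x) by 180 mm (y), 8 thick, underside 60 mm above the table, side walls 6 thick along x at y = +-87 mm, open at front (-x) and back; origin on the table below the middle
- spool: bystander: copper-coloured wire spool, 100 mm across, 48 high, lying on the stand's roof, origin at its underside
- spraycan: bystander: upright spray can, 60 mm across, 180 high, origin at its underside
- magnet: bystander: red L-shaped magnet square, both legs 70 mm, 24 high, origin at the middle of its 70 by 70 mm outline on the underside (within 2 mm)
- tape: bystander: yellow tape measure standing, 60 by 30 by 56 mm high, origin at its underside
- hammer: bystander: hammer, 200 mm long, lying at the table's side, origin near its middle, underside
- jar: bystander: jar, 70 mm across, 110 high, at the table's side, origin at its underside
- mug: bystander: white mug, 76 mm across, 85 high, at the table's side, origin at its underside
Things that resemble listed ones, but are neither listed nor needed, are in the scene too. Several things look just like the gauge: the one meant starts nearest to the robot's base.

How it is judged:
By the outcome, as a careful person would: the job done as asked, in the order asked, and still so for the second after the job is handed in, with the robot touching nothing.
It also fails if it takes over 72 s, if anything falls off the work surface, if the arm or the gripper's body presses on something with over 40 N, if the wrist force passes 120 N, or if a joint passes its speed limit or range.

### The arm

A 6-joint arm with a two-finger parallel gripper is mounted at the origin on the work surface. World frame = base frame: x ahead of the robot, y to its left, z up, the work surface at z = 0. Lengths are in m, angles in rad, forces in N, time in s.
With the tool pointing down it reaches from about 0.375 to 0.975 m from the base axis. Payload 3.8 kg.
Tool frame: the origin (TCP) lies midway between the tips of the shut fingers; the grasp point (between the pads) lies 19 mm behind it; z points along the fingers, y is the direction in which the jaws open and shut (so a half turn about z gives the same grasp; the last joint's range is limited). The gripper opens to 85 mm and grips with 20 to 120 N. Pads are 22 mm wide; open, the fingers measure 114 mm over their backs; the gripper's body (76 mm by 85 mm) begins 54 mm behind the grasp point. The pads swing forward as they close: fully open they stand 13 mm farther back than shut.
Start: joints at [1.184, 0.264, 1.604, -0, 1.274, -0.037], TCP at [0.231, 0.634, 0.231] pointing down, gripper open.
Joint ranges: [-2.63, 2.63], [-0.94, 2.18], [0.31, 2.57], [-1.31, 4.45], [0, 2.66], [-2.55, 2.55]. Speed limits (rad/s): [2.57, 2.57, 3.14, 3.14, 3.14, 3.14].

### API

Orientations are given as a rotation vector (axis times angle).
In Python, from workcell import readout, read_camera, camera_params, bot gives the robot as it stands.
- The arm moves only by the tool apply_moves, never from a script. Its argument "plan" is a list that holds one entry, the list of rows, each a list of 7 numbers: the shift along the tool's x, y, z each as a share of 1000 mm, from -1 to 1, then the turn, a rotation vector about the tool's x, y, z each as a share of pi rad, from -1 to 1, then the gripper command: -1 is fully open, 1 is shut, values between are in proportion. A call has exactly 8 rows; each row is the pose to reach, as a shift and turn from the pose commanded when the call began, along the tool's axes at that moment, turning the shorter way round; what a row does not reach only later rows make up. A row lasts 1/12 s, in which the tool goes at most 41.7 mm and 7.16 degrees, less where a joint would pass 70% of its speed; a pose out of reach is approached as far as the arm can. A call with a number of a shift or a turn outside -1 to 1 is refused whole. A call with a gripper value outside its range is refused whole. The fingers move at their own pace and stop on an object; "force" is the grip in N (left out, the last holds). Time passes only in rows, so rows that repeat a pose let the fingers close, or fill a call up. It gives the time, the measured TCP pose, the force and the opening at its end, in the units of the state.
- readout.read_state(): the state, without advancing time (a new reading comes with each control period).
- read_camera(name): name is "side" or "top"; returns the picture (400x640x3 uint8, red, green, blue); there is no depth.
- camera_params(name): a dict with "fovy" (degrees; the focal length in pixels is half the picture's height over the tangent of half this angle, whatever the lens; pixels are square), "cx", "cy" (the principal point, pixels), "k1" (the pictures are not rectified: a ray, as slopes to the right and down, at radius r is drawn at 1 + k1 r^2 times it, then the intrinsics apply), "rvec" (rotation vector, rad) and "tvec" (3), from world to camera coordinates, as OpenCV has them. Camera axes: x right, y down, z forward; pixel columns grow to the right and rows downward; lengths in m; the calibration is good to about 2 mm. A picture is of the moment at which its call begins. camera_params takes no time and is no camera call.
- bot.finish_job(): hands the job in, once; it reports no verdict.
The state is a dict: "time": time; "q": joint angles; "joint_vel": joint speeds; "joint_torque": joint torques, N m; "tool_pos": TCP position; "tcp_rot": TCP orientation; "wrist_force": force on the tool from outside, world axes, zero at the start; "torque": the same for the moment, N m; "width": opening from 0.0 (shut) to 1.0 (fully open).
Only numpy, scipy, OpenCV 4.12 (cv2) and the standard library are available. Lean on these libraries where they do the work, as an engineer would, in place of code of your own. Each camera call takes 0.05 s, during which the arm holds its last target.

## Working session

There is one attempt and no reset: what is moved stays moved. The work goes in short steps, Python scripts to look and compute and a tool call to move; the robot and the scene stay as the last step left them, time stands still between calls to the robot, and variables do not carry over. Pictures are saved under pics/ and viewed, and the job is handed in when it is done.

Besides the shell and the picture viewer there is one more tool, called by a JSON object that holds its "fn" and its "kwargs". apply_moves: Moves the arm, as the interface text tells. Shift numbers are shares of 1000 mm and turn numbers shares of pi rad, none past 1 either way. Its arguments: {"type":"object","properties":{"plan":{"type":"array","items":{"type":"array","items":{"type":"array","items":{"type":"number","minimum":-1,"maximum":1}}}},"force":{"type":"number"}},"required":["plan"]}

```bash
ls; mkdir -p pics
cat > h.py <<'E'
import numpy as np, cv2
from workcell import readout, read_camera, camera_params, bot
E
python3 - <<'E'
from h import *
s=readout.read_state(); print(s)
for n in ("side","top"):
    im=read_camera(n); cv2.imwrite(f"pics/{n}0.png",im[:,:,::-1]); print(n,camera_params(n))
E
```

```text
pics
{'time': 0.0, 'q': array([ 1.18408684e+00,  2.64776414e-01,  1.60540825e+00,  1.99288318e-05,
        1.27368829e+00, -3.69392893e-02]), 'joint_vel': array([ 0.00109828, -0.00075234, -0.00208408, -0.00051147, -0.00041507,
        0.00120389]), 'joint_torque': array([ 1.84389886e-03, -5.15092385e+01, -3.67326558e+01,  2.13273188e-05,
        1.26670586e-02, -1.44543662e-05]), 'tool_pos': array([0.23104965, 0.63343206, 0.22992786]), 'tcp_rot': array([-0.54654345, -3.09317853,  0.00349499]), 'wrist_force': array([ 0.29558698, -0.96819601,  0.19863802]), 'torque': array([ 0.001733  , -0.01094062,  0.06458194]), 'width': 1.000139547827371}
side {'fovy': 46.851810269668114, 'cx': 321.389289304486, 'cy': 187.55253308063195, 'k1': 0.020594402819544586, 'rvec': array([ 2.29561739, -0.42185844,  0.17788881]), 'tvec': array([-0.5520061 ,  0.13625407,  1.37421763])}
top {'fovy': 42.9831934248228, 'cx': 319.8991807617058, 'cy': 207.55742676721613, 'k1': -0.08609399814698454, 'rvec': array([ 2.14200885, -2.18581598,  0.14849866]), 'tvec': array([-0.10591612,  0.55272889,  2.05026186])}
```

View pics/side0.png

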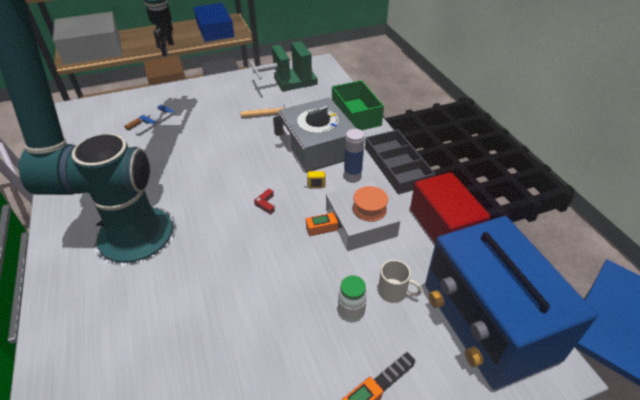

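View pics/top0.png

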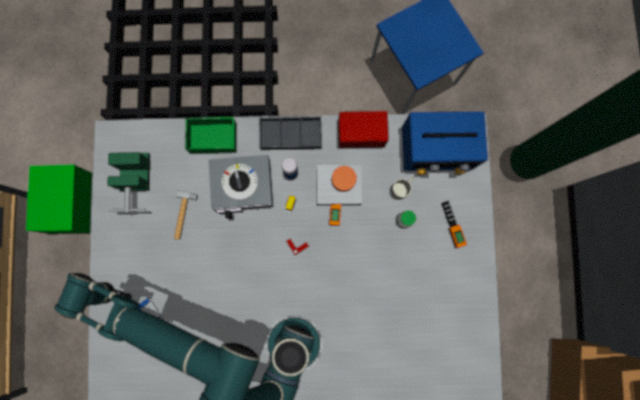

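```bash
cat >> h.py <<'E'
class Cam:
    def __init__(s,n):
        p=camera_params(n); s.f=200/np.tan(np.radians(p["fovy"])/2); s.cx,s.cy,s.k=p["cx"],p["cy"],p["k1"]
        s.R=cv2.Rodrigues(np.array(p["rvec"]))[0]; s.t=np.array(p["tvec"]).ravel()
    def proj(s,P):
        c=np.atleast_2d(P)@s.R.T+s.t; u=c[:,:2]/c[:,2:]; r2=(u**2).sum(1,keepdims=True)
        return u*(1+s.k*r2)*s.f+[s.cx,s.cy]
    def back(s,px,z):
        d=(np.atleast_2d(px).astype(float)-[s.cx,s.cy])/s.f; u=d.copy()
        for _ in range(20): u=d/(1+s.k*(u**2).sum(1,keepdims=True))
        v=np.c_[u,np.ones(len(u))]@s.R; o=-s.R.T@s.t
        return o+v*((z-o[2])/v[:,2])[:,None]
def crop(im,x0,y0,w,h,k,name):
    c=cv2.resize(im[y0:y0+h,x0:x0+w],None,fx=k,fy=k,interpolation=cv2.INTER_CUBIC); cv2.imwrite(f"pics/{name}.png",c)
E
python3 - <<'E'
from h import *
T=Cam("top");S=Cam("side")
t=cv2.imread("pics/top0.png"); s=cv2.imread("pics/side0.png")
crop(t,200,140,100,90,8,"t_dock"); crop(s,265,85,110,95,7,"s_dock"); crop(s,240,160,170,100,4,"s_gauge"); crop(t,280,150,100,110,5,"t_gauge")
print(T.back([[335,215],[457,237],[240,182]],[.04]*3), T.proj([[0,0,0],[.5,0,0]]))
E
```

```text
[[ 0.51796946 -0.17810504  0.04      ]
 [ 0.4170682  -0.67735964  0.04      ]
 [ 0.66238471  0.21008402  0.04      ]] [[293.82890749 343.60653538]
 [291.90550995 221.17561128]]
```

View pics/t_dock.png

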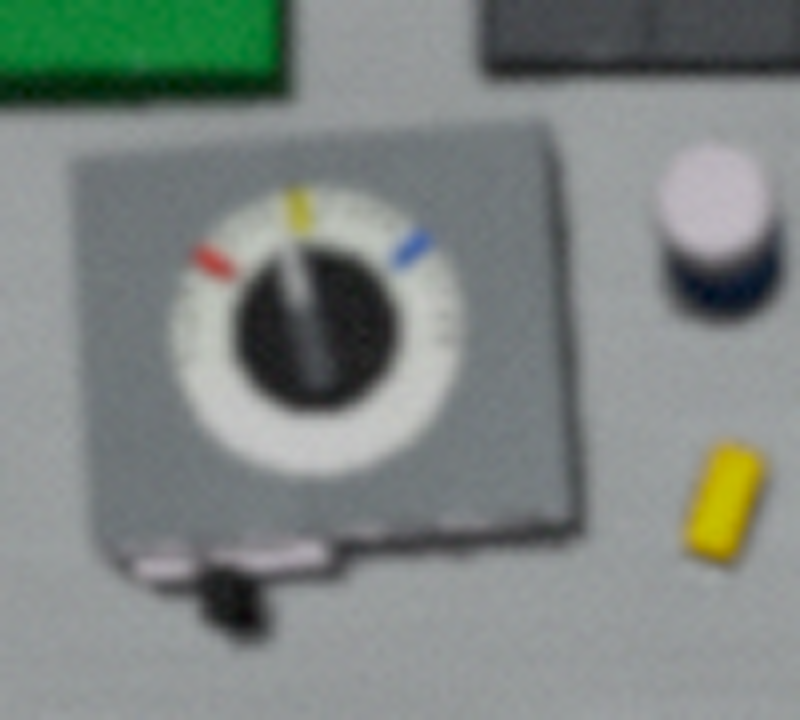

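View pics/s_dock.png

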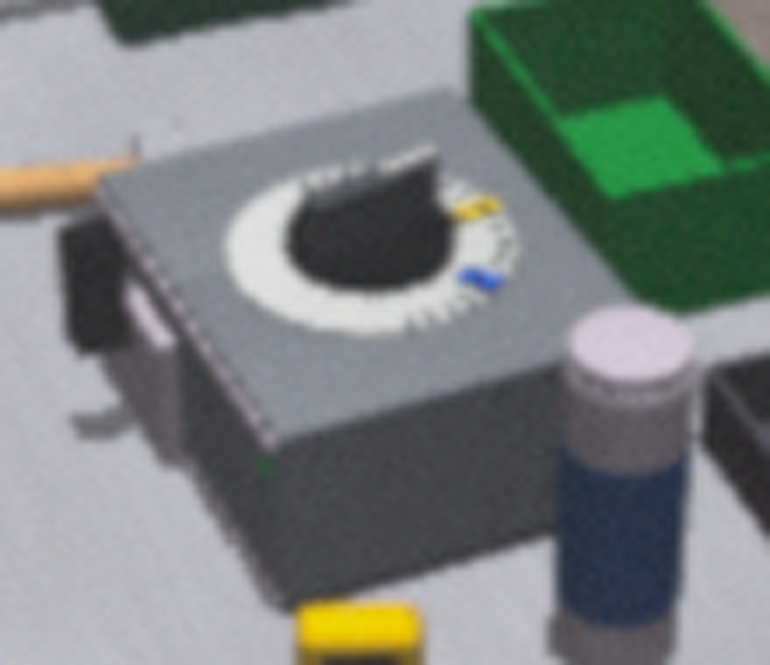

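View pics/s_gauge.png

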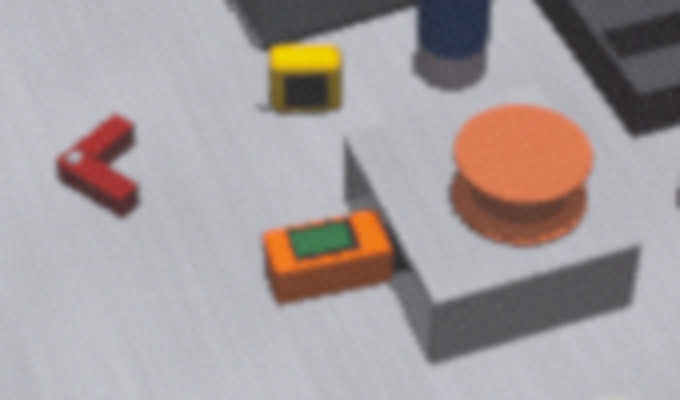

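View pics/t_gauge.png

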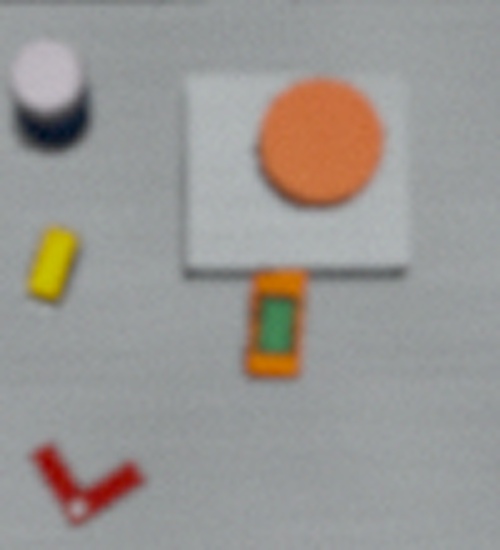

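```bash
cat > fit.py <<'E'
from h import *
from scipy.optimize import least_squares
T=Cam("top");S=Cam("side")
def up(c,k,x0,y0): return (np.array(c,float)+.5)/k-.5+[x0,y0]
def tf(p,P): c,s=np.cos(p[2]),np.sin(p[2]); P=np.array(P,float); return np.c_[p[0]+c*P[:,0]-s*P[:,1],p[1]+s*P[:,0]+c*P[:,1],P[:,2]]
def fit(obs,x0):
    def r(p): return np.concatenate([(cam.proj(tf(p,[P]))[0]-px) for cam,P,px in obs])
    o=least_squares(r,x0,loss='soft_l1'); return o.x,r(o.x).reshape(-1,2)
if __name__=="__main__":
    t=lambda *c: up(c,8,200,140); s=lambda *c: up(c,7,265,85)
    tob=[(T,(.1,.12,.11),t(72,158)),(T,(.1,-.12,.11),t(548,122)),(T,(-.1,-.12,.11),t(578,522)),(T,(0,0,.122),t(317,328)),(T,(0,0,.111),t(317,330))]
    sob=[(S,(-.1,.12,.11),s(98,185)),(S,(-.1,-.12,.11),s(275,442)),(S,(.1,.12,.11),s(450,88)),(S,(0,0,.122),s(371,225))]
    for o in (tob,sob,tob+sob):
        p,r=fit(o,[.66,.2,0.]); print(p,np.degrees(p[2])); print(r.round(1).tolist())
    p,_=fit(tob+sob,[.66,.2,0])
    def ang(cam,px,z,p):
        q=cam.back(px,z)[0][:2]-p[:2]; return np.hypot(*q),np.arctan2(q[1],q[0])-p[2]
    for n,c,z in (("red in",(233,273),.111),("red out",(197,252),.111),("yel in",(303,231),.111),("yel out",(297,190),.111),("blue in",(396,268),.111),("blue out",(430,238),.111),("ptr tip",(291,243),.122),("ptr mid",(300,290),.135),("bar far",(322,388),.154)): print(n,ang(T,t(*c),z,p), )
    for n,c,z in (("yel in",(457,214),.111),("yel out",(498,205),.111),("blue in",(464,271),.111),("blue out",(500,285),.111)): print("S",n,ang(S,s(*c),z,p))
    g=lambda *c: up(c,5,280,150); sg=lambda *c: up(c,4,240,160)
    og=[(T,(.1,.022,.04),g(299,377)),(T,(.1,-.022,.04),g(247,373)),(T,(.02,.022,.04),g(305,285))]
    og=[(T,(.1,.022,.04),g(300,377)),(T,(.1,-.022,.04),g(247,374))]
    os_=[(S,(.1,-.022,.04),sg(265,238)),(S,(.1,.022,.04),sg(275,272)),(S,(.1,.022,0),sg(280,302)),(S,(.01,.022,.04),sg(393,252)),(S,(.01,-.022,.04),sg(376,212))]
    for o in (og+os_,os_):
        p,r=fit(o,[.56,-.18,3.1]); print("gauge",p,np.degrees(p[2]),tf(p,[(.06,0,.02)])); print(r.round(1).tolist())
    ostd=[(T,(.08,.09,.068),g(187,75)),(T,(.08,-.09,.068),g(407,75)),(T,(-.08,.09,.068),g(186,271)),(T,(-.08,-.09,.068),g(406,271)),(S,(-.08,.09,.068),sg(345,138)),(S,(-.08,-.09,.068),sg(432,303)),(S,(.08,-.09,.068),sg(640,245))]
    p,r=fit(ostd,[.66,-.18,0]); print("stand",p); print(r.round(1).tolist())
E
python3 fit.py
```

```text
[0.65220193 0.2014666  0.05341252] 3.060311716867712
[[-0.0, -0.2], [0.1, -0.0], [-0.6, -0.7], [0.0, 0.3], [0.4, 0.6]]
[0.65182103 0.2001631  0.06136284] 3.51583158588786
[[-0.3, -1.3], [0.3, 0.1], [0.1, -0.1], [-0.2, 1.1]]
[0.65207253 0.2010789  0.05806462] 3.3268579063698978
[[-0.0, -0.0], [0.1, -0.1], [-0.4, -0.8], [0.1, 0.4], [0.5, 0.6], [-0.2, -1.6], [0.2, -0.1], [0.2, -0.2], [-0.2, 0.9]]
red in (np.float64(0.05459729542220755), np.float64(0.8814167954189086))
red out (np.float64(0.07572110958655344), np.float64(0.9045708671310306))
yel in (np.float64(0.05361042824223411), np.float64(0.11217168683517421))
yel out (np.float64(0.07477566589558471), np.float64(0.10470607627203056))
blue in (np.float64(0.04994053963648508), np.float64(-0.9046429783545447))
blue out (np.float64(0.07255578988926029), np.float64(-0.9064245382171155))
ptr tip (np.float64(0.04659512613899585), np.float64(0.23392417760814405))
ptr mid (np.float64(0.019606360488007395), np.float64(0.3052214745942348))
bar far (np.float64(0.034572604175454026), np.float64(-3.0071334877532587))
S yel in (np.float64(0.05349669994996536), np.float64(0.1978029321240794))
S yel out (np.float64(0.07517264347474373), np.float64(0.12243485328128341))
S blue in (np.float64(0.049728033248640356), np.float64(-0.7887057708216385))
S blue out (np.float64(0.07037322912240111), np.float64(-0.8555252162232426))
gauge [ 0.57752654 -0.18737926  3.01843829] 172.94377496813885 [[ 0.51798097 -0.18000866  0.02      ]]
[[0.3, 0.2], [0.1, -0.3], [-0.7, -2.0], [-0.0, 0.3], [-1.0, 1.9], [0.6, -0.2], [0.9, -0.8]]
gauge [ 0.57739519 -0.18767813  3.02405902] 173.26581891063205 [[ 0.51780914 -0.18064234  0.02      ]]
[[-0.7, -1.8], [0.1, 0.6], [-0.9, 2.1], [0.6, -0.1], [0.9, -0.7]]
stand [ 0.64148413 -0.19682608 -0.01953191]
[[-0.0, 0.0], [-0.0, 0.1], [0.2, -0.3], [0.7, -0.3], [-0.6, -1.2], [-0.1, 0.1], [0.1, 0.1]]
```

```bash
cat > marks.py <<'E'
from fit import *
def marks(im,cam,win,p):
    x0,y0,w,h=win; sub=im[y0:y0+h,x0:x0+w].astype(float); b,g,r=sub[...,0],sub[...,1],sub[...,2]
    yy,xx=np.mgrid[y0:y0+h,x0:x0+w]; pts=cam.back(np.c_[xx.ravel(),yy.ravel()],.111)[:,:2]
    rad=np.hypot(*(pts-p[:2]).T).reshape(h,w); ok=(rad>.046)&(rad<.078)
    out={}
    for n,wt in (("red",r-np.maximum(g,b)),("blue",b-np.maximum(r,g)),("yellow",np.minimum(r,g)-b)):
        wt=np.clip(wt-25,0,None)*ok
        if (wt>0).sum()<3: continue
        out[n]=cam.back([[(xx*wt).sum()/wt.sum(),(yy*wt).sum()/wt.sum()]],.111)[0][:2]; 
    return out
if __name__=="__main__":
    import glob
    p=[.65207,.20108,.05806]
    for cam,f,win in ((T,"pics/top0.png",(215,155,50,50)),(S,"pics/side0.png",(290,100,60,40))):
        m=marks(cv2.imread(f),cam,win,p)
        def rr(c): return [np.hypot(*(v-c))-.061 for v in m.values()]
        o=least_squares(rr,p[:2]) if len(m)>2 else None
        c=o.x if o is not None else np.array(p[:2])
        print(f,"center",c,o is not None and o.fun)
        for n,v in m.items(): d=v-c; d2=v-p[:2]; print(n,v,"world ang",np.arctan2(d[1],d[0]),np.arctan2(d2[1],d2[0]),np.hypot(*d2))
    # bar outline
E
python3 marks.py
python3 - <<'E'
from fit import *
t=cv2.imread("pics/top0.png"); crop(t,222,164,36,36,16,"t_dial"); s=cv2.imread("pics/side0.png"); crop(s,296,98,46,36,16,"s_dial")
E
```

```text
pics/top0.png center [0.65597477 0.20262301] [ 0.00131437  0.00113044 -0.00145602]
red [0.68983637 0.25493432] world ang 0.9963150230392842 0.9592191785441664 0.06577679442613002
blue [0.69570226 0.15485359] world ang -0.8770516983388165 -0.8142593627756798 0.06356615365294069
yellow [0.71474316 0.21220228] world ang 0.16157941355427993 0.17563624664550576 0.06365241718564127
pics/side0.png center [0.65207 0.20108] False
blue [0.69498155 0.15896047] world ang -0.7760839887241603 -0.7760839887241603 0.060128658130581686
yellow [0.71457554 0.21558093] world ang 0.2279616382249616 0.2279616382249616 0.06416556741305283
```

View pics/t_dial.png

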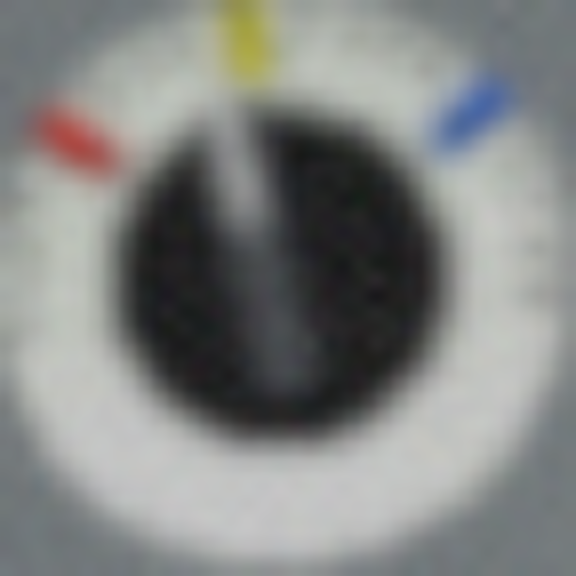

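View pics/s_dial.png

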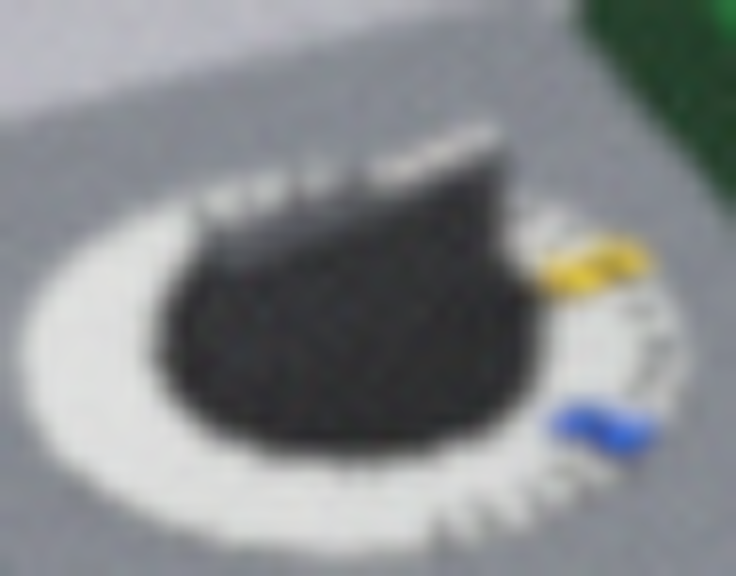

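```bash
cat > plate.py <<'E'
from marks import *
def platefit(im,cam,z=.1105,c0=(.652,.201)):
    # edge: radial scan in world plane of min-channel brightness, plate outer edge subpixel
    g=cv2.GaussianBlur(im,(0,0),.6).max(axis=2).astype(np.float32)
    c=np.array(c0,float); R=.072
    for it in range(6):
        E=[]
        for a in np.linspace(-np.pi,np.pi,180,endpoint=False):
            rs=np.arange(.052,.092,.0005); P=np.c_[c[0]+rs*np.cos(a),c[1]+rs*np.sin(a),np.full(len(rs),z)]
            px=cam.proj(P).astype(np.float32); v=cv2.remap(g,px[:,0][None],px[:,1][None],cv2.INTER_LINEAR)[0]
            d=np.gradient(cv2.GaussianBlur(v[None],(0,0),3)[0]); i=np.argmin(d)
            if d[i]<-1.2 and 5<i<len(rs)-5: E.append(P[i,:2])
        E=np.array(E)
        o=least_squares(lambda q:np.hypot(E[:,0]-q[0],E[:,1]-q[1])-q[2],[*c,R],loss='soft_l1',f_scale=.001); c=o.x[:2];R=o.x[2]
    return c,R,len(E),np.std(o.fun)
if __name__=="__main__":
    for cam,f,win in ((T,"pics/top0.png",(215,155,50,50)),(S,"pics/side0.png",(290,100,60,40))):
        im=cv2.imread(f); c,R,n,sd=platefit(im,cam); print(f,c,R,n,sd)
        for k,v in marks(im,cam,win,c).items(): d=v-c; print(k,np.arctan2(d[1],d[0]),np.hypot(*d))
E
python3 plate.py
```

```text
pics/top0.png [0.65448324 0.20332422] 0.0719481589048192 180 0.0007943567396025707
red 0.9702058341456408 0.06255754861545067
blue -0.8660748515527241 0.06362711888026654
yellow 0.1462772008940285 0.060910412347200925
pics/side0.png [0.65402297 0.20667345] 0.07138409844529227 147 0.0036938190666934434
blue -0.8614245820793218 0.06288190382907737
yellow 0.14605567742255607 0.06120423173648261
```

Run:
```python
from fit import *
a=T.back([up((222,108),16,222,164),up((290,380),16,222,164)],.154); d=a[0]-a[1]; print(a,np.arctan2(d[1],d[0]),np.hypot(*d[:2]))
a=S.back([up((492,132),16,296,98),up((225,245),16,296,98)],.154); d=a[0]-a[1]; print(a,np.arctan2(d[1],d[0]),np.hypot(*d[:2]))
s=readout.read_state(); R=cv2.Rodrigues(s["tcp_rot"])[0]; print(R.round(4),s["time"])
```

```text
[[0.68887016 0.21171711 0.154     ]
 [0.62122864 0.19507137 0.154     ]] 0.24129303932499377 0.06965956855461575
[[0.68957149 0.21315306 0.154     ]
 [0.62154158 0.19352849 0.154     ]] 0.28084531303414384 0.07080389525569945
[[-9.394e-01  3.427e-01 -8.000e-04]
 [ 3.427e-01  9.394e-01 -2.000e-03]
 [ 1.000e-04 -2.100e-03 -1.000e+00]] 0.1
```

```bash
cat > mv.py <<'E'
import sys; from h import *
from scipy.spatial.transform import Rotation as Ro
def go(x,y,z,yaw,s=None):
    s=s or readout.read_state(); R=cv2.Rodrigues(s["tcp_rot"])[0]
    c,n=np.cos(yaw),np.sin(yaw); Rt=np.array([[c,n,0],[n,-c,0],[0,0,-1.]])
    sh=R.T@(np.array([x,y,z])-s["tool_pos"]); rv=Ro.from_matrix(R.T@Rt).as_rotvec()/np.pi
    print("shift",sh.round(4).tolist(),"turn",rv.round(4).tolist())
def st():
    s=readout.read_state(); R=cv2.Rodrigues(s["tcp_rot"])[0]
    print("t %.2f"%s["time"],s["tool_pos"].round(4),"yaw %.3f"%np.arctan2(R[1,0],R[0,0]),"tilt",R[:,2].round(3),"F",s["wrist_force"].round(1),"M",s["torque"].round(2),"w %.3f"%s["width"],"q",s["q"].round(2))
DC=np.array([.6543,.2028]); DY=.058
def dk(x,y): c,s=np.cos(DY),np.sin(DY); return DC+[c*x-s*y,s*x+c*y]
if __name__=="__main__":
    st(); go(*map(float,sys.argv[1:5]))
E
python3 mv.py .6546 .2033 .23 3.40
python3 - <<'E'
from fit import *
from mv import dk
print(dk(-.127,.055),T.proj([[*dk(-.142,.055+o),.125] for o in(-.011,.011)]),T.back([up((235,632),8,200,140)],.125))
t=cv2.imread("pics/top0.png");crop(t,212,200,40,24,16,"t_sh")
E
```

```text
t 0.10 [0.231  0.6335 0.2301] yaw 2.792 tilt [-0.001 -0.002 -1.   ] F [ 0.4  0.1 -0.4] M [-0.05 -0.04  0.05] w 1.003 q [ 1.18  0.26  1.61  0.    1.27 -0.04]
shift [-0.5453, -0.259, 0.0006] turn [-0.0006, -0.0002, -0.1936]
[0.52432534 0.25034565] [[229.70636424 216.72394821]
 [224.1219329  217.15399424]] [[0.50280189 0.24151454 0.125     ]]
```

View pics/t_sh.png

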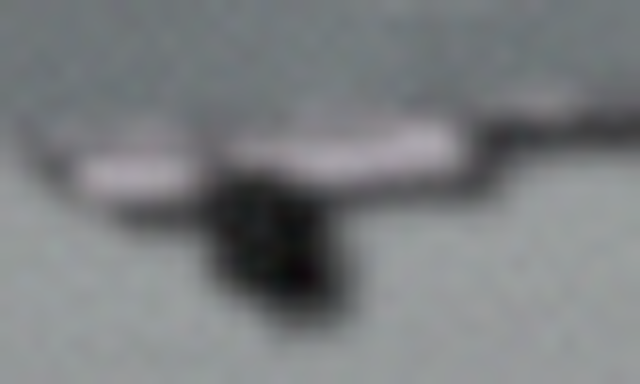

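{"fn": "apply_moves", "kwargs": {"plan": [[[-0.545, -0.259, 0, 0, 0, -0.1936, -1], [-0.545, -0.259, 0, 0, 0, -0.1936, -1], [-0.545, -0.259, 0, 0, 0, -0.1936, -1], [-0.545, -0.259, 0, 0, 0, -0.1936, -1], [-0.545, -0.259, 0, 0, 0, -0.1936, -1], [-0.545, -0.259, 0, 0, 0, -0.1936, -1], [-0.545, -0.259, 0, 0, 0, -0.1936, -1], [-0.545, -0.259, 0, 0, 0, -0.1936, -1]]], "force": 25}}

```text
time: 0.77
tool_pos: [0.4635, 0.3972, 0.2308]
tcp_rot: [0.405, -3.115, 0.001]
wrist_force: [0.2, 0.4, 0.2]
width: 1.0
```

```bash
python3 mv.py .6546 .2033 .23 3.40
```

```text
t 0.77 [0.4635 0.3972 0.2308] yaw -2.883 tilt [-0.001 -0.    -1.   ] F [0.2 0.4 0.2] M [ 0.02  0.01 -0.  ] w 1.000 q [ 0.67  0.14  1.75 -0.    1.25 -1.16]
shift [-0.1351, -0.2364, 0.0008] turn [-0.0001, -0.0002, 0.0001]
```

{"fn": "apply_moves", "kwargs": {"plan": [[[-0.135, -0.236, 0, 0, 0, 0, -1], [-0.135, -0.236, 0, 0, 0, 0, -1], [-0.135, -0.236, 0, 0, 0, 0, -1], [-0.135, -0.236, 0, 0, 0, 0, -1], [-0.135, -0.236, 0, 0, 0, 0, -1], [-0.135, -0.236, 0, 0, 0, 0, -1], [-0.135, -0.236, 0, 0, 0, 0, -1], [-0.135, -0.236, 0, 0, 0, 0, -1]]]}}

```text
time: 1.43
tool_pos: [0.6565, 0.2008, 0.2302]
tcp_rot: [-0.397, 3.116, -0.003]
wrist_force: [0.6, -0.1, -0.0]
width: 0.998
```

```bash
python3 mv.py .6546 .2033 .128 3.40
```

```text
t 1.43 [0.6565 0.2008 0.2302] yaw -2.888 tilt [ 0.    -0.002 -1.   ] F [ 0.6 -0.1 -0. ] M [-0.01  0.03 -0.04] w 0.998 q [ 0.26  0.29  1.58 -0.    1.28 -1.56]
shift [0.0012, 0.0031, 0.1022] turn [-0.0006, -0.0001, -0.0016]
```

{"fn": "apply_moves", "kwargs": {"plan": [[[0.0012, 0.003, 0.035, 0, 0, 0, -1], [0.0012, 0.003, 0.07, 0, 0, 0, -1], [0.0012, 0.003, 0.102, 0, 0, 0, -1], [0.0012, 0.003, 0.102, 0, 0, 0, -1], [0.0012, 0.003, 0.102, 0, 0, 0, 0.2], [0.0012, 0.003, 0.102, 0, 0, 0, 0.5], [0.0012, 0.003, 0.102, 0, 0, 0, 0.8], [0.0012, 0.003, 0.102, 0, 0, 0, 1]]], "force": 25}}

```text
time: 2.1
tool_pos: [0.6535, 0.2088, 0.1327]
tcp_rot: [-0.405, 3.11, 0.001]
wrist_force: [0.9, 0.6, 0.2]
width: 0.457
```

```bash
python3 mv.py .6546 .2033 .128 3.40
python3 - <<'E'
from h import *
im=read_camera("side"); crop(im[:,:,::-1],265,60,110,100,6,"s1")
E
```

```text
t 2.10 [0.6535 0.2088 0.1327] yaw -2.883 tilt [ 0.005  0.001 -1.   ] F [0.9 0.6 0.2] M [ 0.02 -0.    0.02] w 0.457 q [ 0.27  0.35  1.68  0.    1.11 -1.56]
shift [0.0004, -0.0056, 0.0047] turn [0.0, 0.0017, 0.0001]
```

View pics/s1.png

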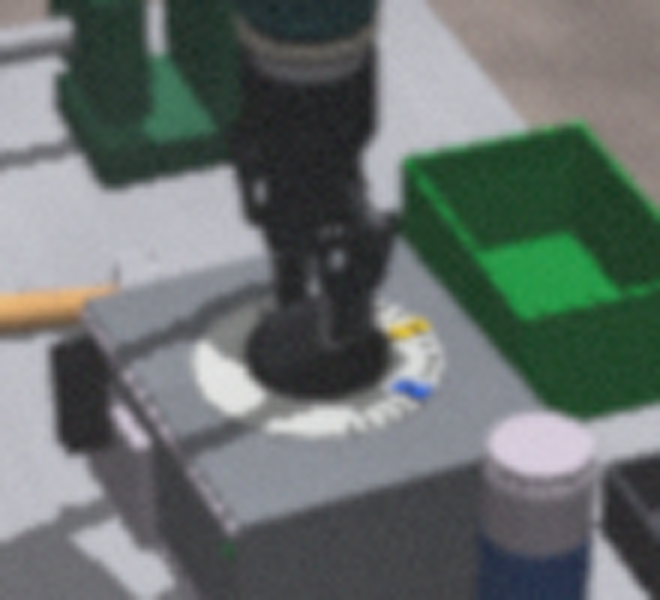

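{"fn": "apply_moves", "kwargs": {"plan": [[[0, -0.003, 0.002, 0, 0, 0, 0.1], [0, -0.0055, 0.0045, 0, 0, 0, 0.1], [0, -0.0055, 0.0045, 0, 0, 0, 0.1], [0, -0.0055, 0.0045, 0, 0, 0, 0.1], [0, -0.0055, 0.0045, 0, 0, 0, 0.1], [0, -0.0055, 0.0045, 0, 0, 0, 0.1], [0, -0.0055, 0.0045, 0, 0, 0, 0.1], [0, -0.0055, 0.0045, 0, 0, 0, 0.1]]]}}

```text
time: 2.82
tool_pos: [0.653, 0.2028, 0.1248]
tcp_rot: [0.405, -3.115, -0.0]
wrist_force: [-0.8, -0.0, -0.4]
width: 0.45
```

```bash
python3 mv.py .6546 .2033 .128 3.40
```

```text
t 2.82 [0.653  0.2028 0.1248] yaw -2.883 tilt [-0.  0. -1.] F [-0.8 -0.  -0.4] M [-0.02  0.04 -0.03] w 0.450 q [ 0.26  0.36  1.68  0.    1.1  -1.56]
shift [-0.0017, 0.0001, -0.0032] turn [0.0, -0.0, 0.0]
```

{"fn": "apply_moves", "kwargs": {"plan": [[[-0.0017, 0, -0.003, 0, 0, 0, 0.2], [-0.0017, 0, -0.003, 0, 0, 0, 0.4], [-0.0017, 0, -0.003, 0, 0, 0, 0.6], [-0.0017, 0, -0.003, 0, 0, 0, 0.8], [-0.0017, 0, -0.003, 0, 0, 0, 1], [-0.0017, 0, -0.003, 0, 0, 0, 1], [-0.0017, 0, -0.003, 0, 0, 0, 1], [-0.0017, 0, -0.003, 0, 0, 0, 1]]], "force": 25}}

```text
time: 3.48
tool_pos: [0.6553, 0.2029, 0.1284]
tcp_rot: [-0.405, 3.114, -0.001]
wrist_force: [0.8, -1.9, 3.0]
width: 0.183
```

```bash
python3 mv.py .6546 .2033 .128 4.112
```

```text
t 3.48 [0.6553 0.2029 0.1284] yaw -2.883 tilt [ 0.001 -0.    -1.   ] F [ 0.8 -1.9  3. ] M [-0.39 -0.16  0.09] w 0.183 q [ 0.26  0.36  1.68 -0.    1.1  -1.56]
shift [0.0005, 0.0006, 0.0004] turn [-0.0003, 0.0003, -0.2266]
```

{"fn": "apply_moves", "kwargs": {"plan": [[[0, 0, 0, 0, 0, -0.028, 1], [0, 0, 0, 0, 0, -0.056, 1], [0, 0, 0, 0, 0, -0.084, 1], [0, 0, 0, 0, 0, -0.112, 1], [0, 0, 0, 0, 0, -0.14, 1], [0, 0, 0, 0, 0, -0.168, 1], [0, 0, 0, 0, 0, -0.2, 1], [0, 0, 0, 0, 0, -0.2266, 1]]]}}

```text
time: 4.15
tool_pos: [0.6545, 0.204, 0.1284]
tcp_rot: [-1.471, 2.775, 0.002]
wrist_force: [-1.5, 1.0, 3.7]
width: 0.178
```

{"fn": "apply_moves", "kwargs": {"plan": [[[0, 0, 0, 0, 0, 0, 1], [0, 0, 0, 0, 0, 0, 1], [0, 0, 0, 0, 0, 0, 1], [0, 0, 0, 0, 0, 0, 1], [0, 0, 0, 0, 0, 0, 1], [0, 0, 0, 0, 0, 0, 1], [0, 0, 0, 0, 0, 0, 1], [0, 0, 0, 0, 0, 0, 1]]]}}

```text
time: 4.82
tool_pos: [0.6545, 0.2039, 0.1283]
tcp_rot: [-1.461, 2.781, 0.002]
wrist_force: [-1.4, 1.3, 5.3]
width: 0.183
```

```bash
python3 mv.py .6546 .2033 .128 4.112
python3 - <<'E'
from h import *
im=read_camera("side")[:,:,::-1]; crop(im,285,80,70,60,10,"s2"); im=read_camera("top")[:,:,::-1]; crop(im,205,150,70,60,10,"t2")
E
```

```text
t 4.82 [0.6545 0.2039 0.1283] yaw -2.174 tilt [-0.     0.001 -1.   ] F [-1.4  1.3  5.3] M [ 0.23  0.23 -0.01] w 0.183 q [ 0.27  0.36  1.68  0.    1.11 -2.27]
shift [0.0005, -0.0005, 0.0003] turn [0.0002, 0.0003, -0.0009]
```

View pics/s2.png

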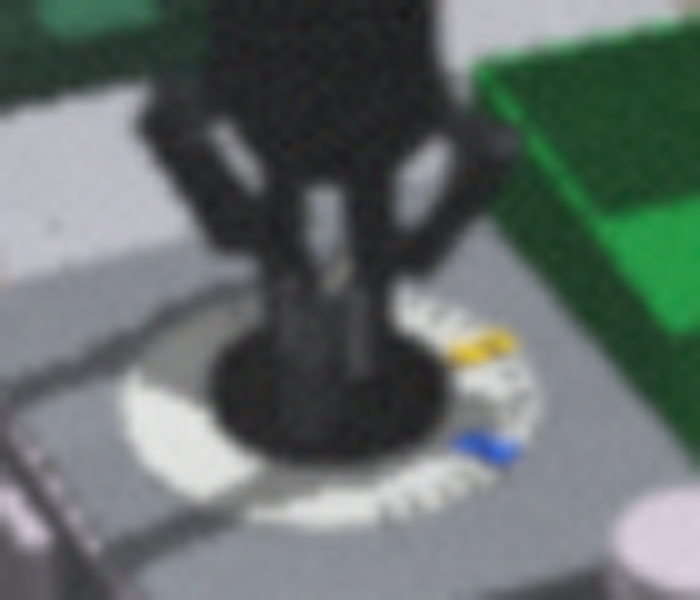

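View pics/t2.png

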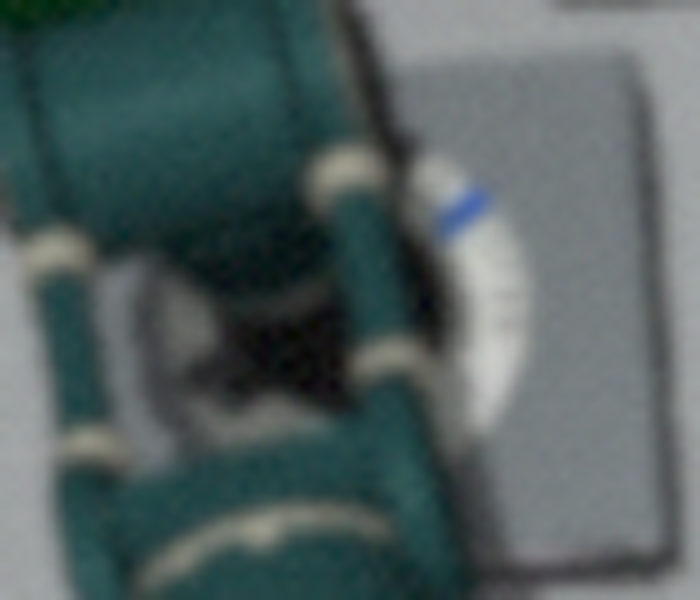

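{"fn": "apply_moves", "kwargs": {"plan": [[[0, 0, 0, 0, 0, 0, 1], [0, 0, 0, 0, 0, 0, 1], [0, 0, 0, 0, 0, 0, 1], [0, 0, 0, 0, 0, 0.03, 1], [0, 0, 0, 0, 0, 0.06, 1], [0, 0, 0, 0, 0, 0.09, 1], [0, 0, 0, 0, 0, 0.12, 1], [0, 0, 0, 0, 0, 0.15, 1]]]}}

```text
time: 5.58
tool_pos: [0.6551, 0.2033, 0.1283]
tcp_rot: [-0.765, 3.046, -0.0]
wrist_force: [0.2, -1.3, 4.1]
width: 0.178
```

{"fn": "apply_moves", "kwargs": {"plan": [[[0, 0, 0, 0, 0, 0.03, 1], [0, 0, 0, 0, 0, 0.06, 1], [0, 0, 0, 0, 0, 0.09, 1], [0, 0, 0, 0, 0, 0.12, 1], [0, 0, 0, 0, 0, 0.15, 1], [0, 0, 0, 0, 0, 0.18, 1], [0, 0, 0, 0, 0, 0.21, 1], [0, 0, 0, 0, 0, 0.24, 1]]]}}

```text
time: 6.25
tool_pos: [0.6552, 0.2019, 0.1283]
tcp_rot: [0.41, 3.113, -0.003]
wrist_force: [-0.4, -4.1, 4.8]
width: 0.182
```

{"fn": "apply_moves", "kwargs": {"plan": [[[0, 0, 0, 0, 0, 0.03, 1], [0, 0, 0, 0, 0, 0.06, 1], [0, 0, 0, 0, 0, 0.09, 1], [0, 0, 0, 0, 0, 0.12, 1], [0, 0, 0, 0, 0, 0.15, 1], [0, 0, 0, 0, 0, 0.15, 1], [0, 0, 0, 0, 0, 0.15, 1], [0, 0, 0, 0, 0, 0.15, 1]]]}}

```text
time: 6.92
tool_pos: [0.6548, 0.2011, 0.1284]
tcp_rot: [1.12, 2.934, -0.004]
wrist_force: [-1.1, -6.1, 6.8]
width: 0.179
```

```bash
python3 mv.py .6546 .2033 .128 2.2776
```

```text
t 6.92 [0.6548 0.2011 0.1284] yaw 2.413 tilt [-0.    -0.003 -1.   ] F [-1.1 -6.1  6.8] M [-0.93  0.15 -0.05] w 0.179 q [ 0.26  0.36  1.68 -0.    1.11 -0.58]
shift [0.0016, 0.0015, 0.0003] turn [-0.0007, 0.0007, 0.0429]
```

{"fn": "apply_moves", "kwargs": {"plan": [[[0, 0, 0, 0, 0, 0.02, 1], [0, 0, 0, 0, 0, 0.0429, 1], [0, 0, 0, 0, 0, 0.0429, 1], [0, 0, 0, 0, 0, 0.0429, 1], [0, 0, 0, 0, 0, 0.0429, 1], [0, 0, 0, 0, 0, 0.0429, 1], [0, 0, 0, 0, 0, 0.0429, 1], [0, 0, 0, 0, 0, 0.0429, 1]]]}}

```text
time: 7.58
tool_pos: [0.6546, 0.2009, 0.1283]
tcp_rot: [1.315, 2.852, -0.005]
wrist_force: [-1.9, -6.4, 5.7]
width: 0.183
```

```bash
python3 mv.py .6546 .2033 .128 2.2776;  python3 - <<'E'
from h import *
im=read_camera("top")[:,:,::-1]; crop(im,205,150,70,60,10,"t3")
im=read_camera("side")[:,:,::-1]; crop(im,285,80,70,60,10,"s3")
E
```

```text
t 7.58 [0.6546 0.2009 0.1283] yaw 2.278 tilt [-0.    -0.003 -1.   ] F [-1.9 -6.4  5.7] M [-0.99  0.28 -0.05] w 0.183 q [ 0.26  0.36  1.68 -0.    1.11 -0.44]
shift [0.0018, 0.0015, 0.0003] turn [-0.0008, 0.0007, 0.0001]
```

View pics/s3.png

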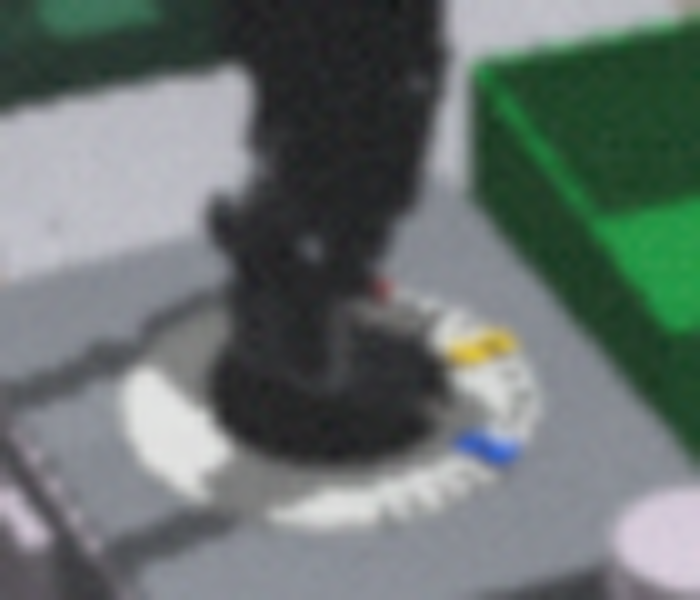

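View pics/t3.png

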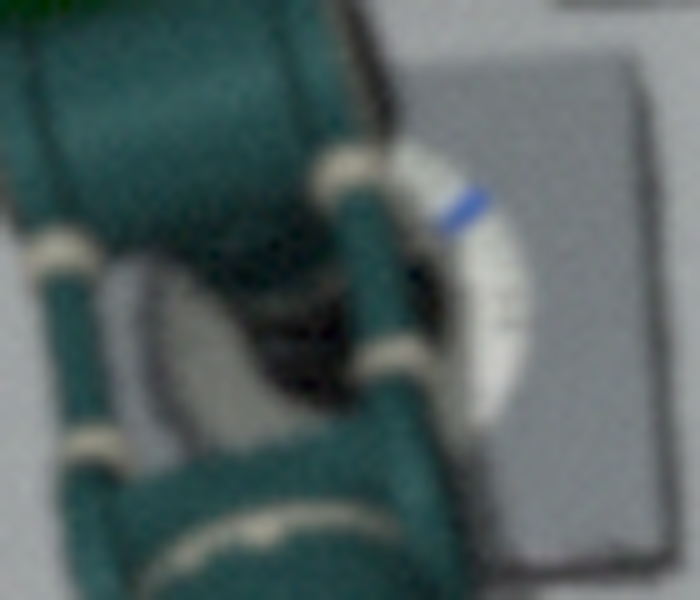

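{"fn": "apply_moves", "kwargs": {"plan": [[[0, 0, 0, 0, 0, 0, 1], [0, 0, 0, 0, 0, 0, 1], [0, 0, 0, 0, 0, 0, 1], [0, 0, 0, 0, 0, -0.03, 1], [0, 0, 0, 0, 0, -0.06, 1], [0, 0, 0, 0, 0, -0.09, 1], [0, 0, 0, 0, 0, -0.12, 1], [0, 0, 0, 0, 0, -0.15, 1]]]}}

```text
time: 8.35
tool_pos: [0.6552, 0.2017, 0.1283]
tcp_rot: [0.605, 3.082, -0.003]
wrist_force: [-0.5, -4.2, 5.1]
width: 0.183
```

{"fn": "apply_moves", "kwargs": {"plan": [[[0, 0, 0, 0, 0, -0.03, 1], [0, 0, 0, 0, 0, -0.06, 1], [0, 0, 0, 0, 0, -0.09, 1], [0, 0, 0, 0, 0, -0.12, 1], [0, 0, 0, 0, 0, -0.15, 1], [0, 0, 0, 0, 0, -0.16, 1], [0, 0, 0, 0, 0, -0.16, 1], [0, 0, 0, 0, 0, -0.16, 1]]]}}

```text
time: 9.02
tool_pos: [0.6553, 0.2026, 0.1284]
tcp_rot: [-0.173, 3.136, -0.001]
wrist_force: [0.8, -3.8, 6.0]
width: 0.18
```

```bash
python3 mv.py .6546 .2033 .128 3.2876
```

```text
t 9.02 [0.6553 0.2026 0.1284] yaw -3.031 tilt [ 0.001 -0.001 -1.   ] F [ 0.8 -3.8  6. ] M [-0.48 -0.1   0.02] w 0.180 q [ 0.26  0.36  1.68 -0.    1.1  -1.42]
shift [0.0006, 0.0008, 0.0004] turn [-0.0003, 0.0004, -0.0114]
```

Final nudge, hold, then release.

{"fn": "apply_moves", "kwargs": {"plan": [[[0, 0, 0, 0, 0, -0.0114, 1], [0, 0, 0, 0, 0, -0.0114, 1], [0, 0, 0, 0, 0, -0.0114, 1], [0, 0, 0, 0, 0, -0.0114, 1], [0, 0, 0, 0, 0, -0.0114, 1], [0, 0, 0, 0, 0, -0.0114, 1], [0, 0, 0, 0, 0, -0.0114, 1], [0, 0, 0, 0, 0, -0.0114, 1]]]}}

```text
time: 9.68
tool_pos: [0.6553, 0.2027, 0.1283]
tcp_rot: [-0.229, 3.132, -0.001]
wrist_force: [0.7, -2.8, 4.9]
width: 0.18
```

{"fn": "apply_moves", "kwargs": {"plan": [[[0, 0, 0, 0, 0, 0, 1], [0, 0, 0, 0, 0, 0, 0.5], [0, 0, 0, 0, 0, 0, 0], [0, 0, 0, 0, 0, 0, 0], [0, 0, 0, 0, 0, 0, 0], [0, 0, -0.03, 0, 0, 0, -0.3], [0, 0, -0.06, 0, 0, 0, -0.3], [0, 0, -0.1, 0, 0, 0, -0.3]]]}}

```text
time: 10.35
tool_pos: [0.6522, 0.2027, 0.2246]
tcp_rot: [0.232, -3.125, 0.002]
wrist_force: [0.9, 0.2, -0.3]
width: 0.648
```

```bash
python3 -c "
from mv import *
p=dk(-.127,.052); print(p); st(); go(*p,.2,np.pi+.058)"
```

```text
[0.52449924 0.24735069]
t 10.35 [0.6522 0.2027 0.2246] yaw -2.993 tilt [-0.007 -0.002 -1.   ] F [ 0.9  0.2 -0.3] M [ 0.01 -0.06  0.07] w 0.648 q [ 0.26  0.29  1.59  0.    1.28 -1.45]
shift [0.1196, 0.063, 0.0255] turn [-0.0003, -0.0024, 0.0288]
```

{"fn": "apply_moves", "kwargs": {"plan": [[[0.04, 0.02, 0, 0, 0, 0.0288, -0.3], [0.08, 0.042, 0, 0, 0, 0.0288, -0.3], [0.118, 0.063, 0, 0, 0, 0.0288, -0.3], [0.118, 0.063, 0, 0, 0, 0.0288, -0.3], [0.118, 0.063, 0, 0, 0, 0.0288, -0.3], [0.118, 0.063, 0, 0, 0, 0.0288, -0.3], [0.118, 0.063, 0, 0, 0, 0.0288, -0.3], [0.118, 0.063, 0, 0, 0, 0.0288, -0.3]]]}}

```text
time: 11.02
tool_pos: [0.5299, 0.2476, 0.2277]
tcp_rot: [-0.09, 3.14, -0.0]
wrist_force: [0.0, 0.3, -0.0]
width: 0.648
```

```bash
python3 -c "
from mv import *
p=dk(-.127,.052); st(); go(*p,.2,np.pi+.058)
im=read_camera('side')[:,:,::-1]; cv2.imwrite('pics/side4.png',im); crop(im,260,80,90,70,9,'s4')
im=read_camera('top')[:,:,::-1]; cv2.imwrite('pics/top4.png',im); crop(im,195,150,90,80,8,'t4')
"
```

```text
t 11.02 [0.5299 0.2476 0.2277] yaw -3.084 tilt [ 0. -0. -1.] F [ 0.   0.3 -0. ] M [-0.01  0.01  0.01] w 0.648 q [ 0.39  0.1   1.81 -0.    1.24 -1.23]
shift [0.0054, 0.0001, 0.0277] turn [-0.0001, 0.0001, -0.0002]
```

View pics/s4.png

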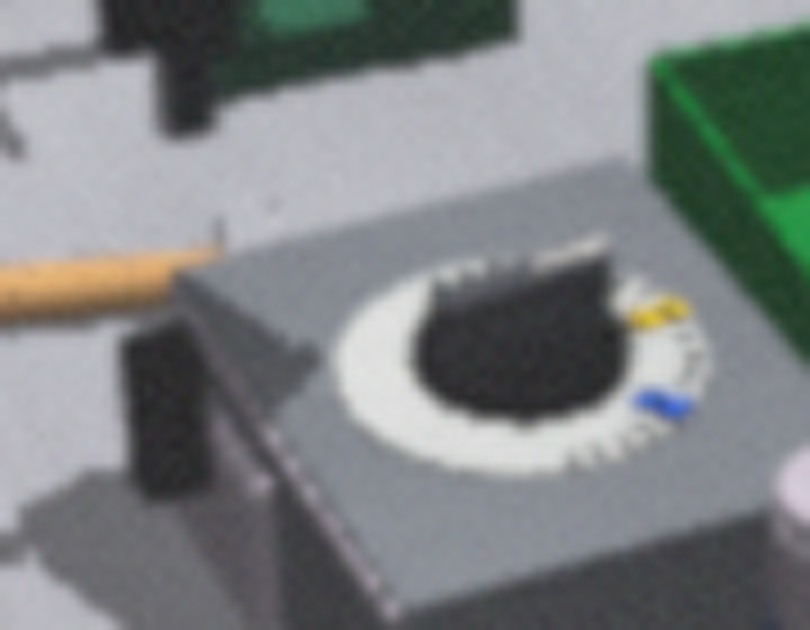

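View pics/t4.png

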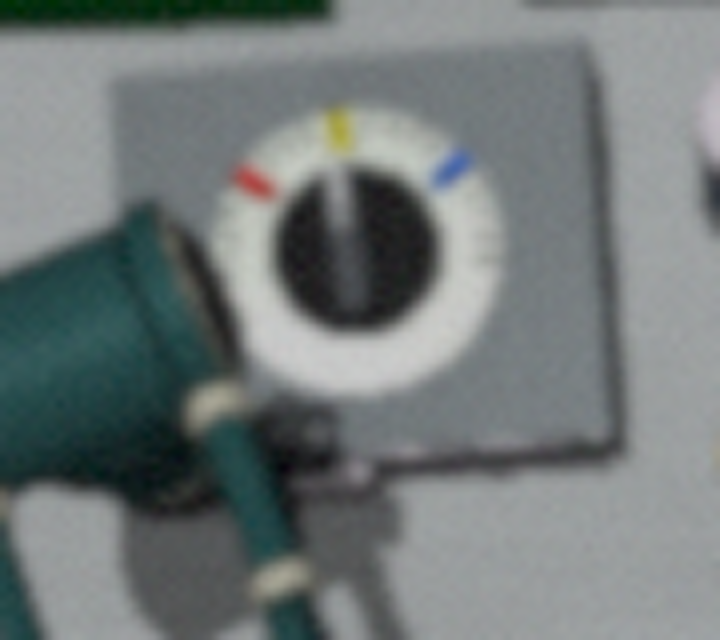

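Run:
```python
from plate import *
for cam,a in ((T,[up((337,165),8,195,150),up((356,310),8,195,150)]),(S,[up((602,240),9,260,80),up((438,293),9,260,80)])):
    a=cam.back(a,.154); d=a[0]-a[1]; print(a,np.arctan2(d[1],d[0]))
im=cv2.imread('pics/top4.png'); c,R,n,sd=platefit(im,T); print(c,R,n,sd)
for k,v in marks(im,T,(215,155,50,50),c).items(): d=v-c; print(k,np.arctan2(d[1],d[0]))
# shutter handle from side: top-face corners
cv2.imwrite('pics/s4h.png',cv2.resize(cv2.imread('pics/side4.png')[105:150,265:305],None,fx=14,fy=14,interpolation=cv2.INTER_CUBIC))
from mv import dk
for y in (.045,.05,.055): print(y,S.proj([[*dk(-.142,y+.011),.125],[*dk(-.142,y-.011),.125],[*dk(-.142,y-.011),.055],[*dk(-.112,y-.011),.125]]).round(1).tolist())
```

```text
[[0.68913926 0.20669857 0.154     ]
 [0.61721268 0.19738715 0.154     ]] 0.1287413402986662
[[0.68911364 0.21042005 0.154     ]
 [0.61867644 0.1992899  0.154     ]] 0.15671945527044098
[0.65413506 0.20334669] 0.0719365203337346 180 0.001584073600897864
red 0.9655828722651637
blue -0.8617895586301191
yellow 0.14566342168931382
0.045 [[273.5, 117.8], [275.7, 121.2], [277.1, 137.6], [283.9, 119.1]]
0.05 [[273.0, 117.0], [275.2, 120.4], [276.6, 136.8], [283.4, 118.3]]
0.055 [[272.5, 116.2], [274.7, 119.6], [276.1, 136.1], [282.9, 117.5]]
```

View pics/s4h.png

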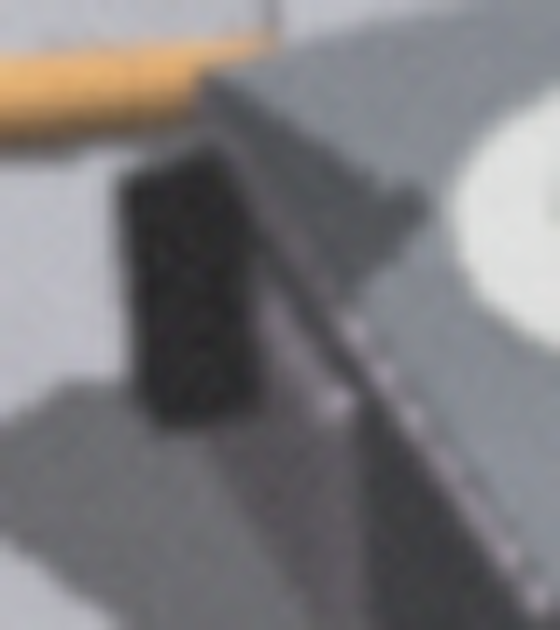

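{"fn": "apply_moves", "kwargs": {"plan": [[[0.0055, 0, 0.02, 0, 0, 0, -0.4], [0.0055, 0, 0.055, 0, 0, 0, -0.4], [0.0055, 0, 0.09, 0, 0, 0, -0.4], [0.0055, 0, 0.12, 0, 0, 0, -0.4], [0.0055, 0, 0.138, 0, 0, 0, -0.4], [0.0055, 0, 0.138, 0, 0, 0, -0.4], [0.0055, 0, 0.138, 0, 0, 0, -0.4], [0.0055, 0, 0.138, 0, 0, 0, 0]]]}}

```text
time: 11.78
tool_pos: [0.5247, 0.2479, 0.0911]
tcp_rot: [-0.091, 3.138, 0.001]
wrist_force: [-0.3, 1.2, 0.9]
width: 0.574
```

{"fn": "apply_moves", "kwargs": {"plan": [[[0, 0, 0, 0, 0, 0, 0.2], [0, 0, 0, 0, 0, 0, 0.4], [0, 0, 0, 0, 0, 0, 0.6], [0, 0, 0, 0, 0, 0, 0.8], [0, 0, 0, 0, 0, 0, 1], [0, 0, 0, 0, 0, 0, 1], [0, 0, 0, 0, 0, 0, 1], [0, 0, 0, 0, 0, 0, 1]]], "force": 30}}

```text
time: 12.45
tool_pos: [0.5248, 0.2483, 0.092]
tcp_rot: [-0.092, 3.136, 0.002]
wrist_force: [-0.4, 0.0, 6.3]
width: 0.253
```

```bash
python3 -c "
from mv import *
st(); p=readout.read_state()['tool_pos']; d=dk(0,-.1055)-DC; go(p[0]+d[0],p[1]+d[1],p[2],np.pi+.058)
im=read_camera('side')[:,:,::-1]; crop(im,250,70,90,80,8,'s5')"
```

```text
t 12.45 [0.5248 0.2483 0.092 ] yaw -3.083 tilt [ 0.004  0.001 -1.   ] F [-0.4  0.   6.3] M [-0.04  0.03  0.12] w 0.253 q [ 0.4   0.21  1.94 -0.    0.98 -1.23]
shift [0.0001, -0.1055, -0.0001] turn [0.0004, 0.0012, 0.0002]
```

View pics/s5.png

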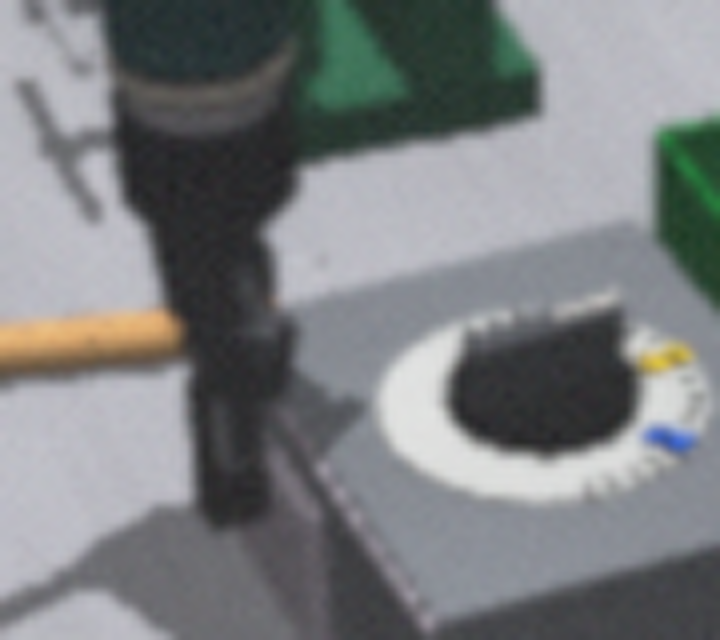

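{"fn": "apply_moves", "kwargs": {"plan": [[[0, -0.01, 0, 0, 0, 0, 1], [0, -0.025, 0, 0, 0, 0, 1], [0, -0.042, 0, 0, 0, 0, 1], [0, -0.06, 0, 0, 0, 0, 1], [0, -0.078, 0, 0, 0, 0, 1], [0, -0.092, 0, 0, 0, 0, 1], [0, -0.101, 0, 0, 0, 0, 1], [0, -0.1055, 0, 0, 0, 0, 1]]]}}

```text
time: 13.17
tool_pos: [0.5312, 0.1445, 0.092]
tcp_rot: [-0.087, 3.136, 0.011]
wrist_force: [-0.9, 25.1, 3.7]
width: 0.252
```

{"fn": "apply_moves", "kwargs": {"plan": [[[0, 0, 0, 0, 0, 0, 1], [0, 0, 0, 0, 0, 0, 1], [0, 0, 0, 0, 0, 0, 1], [0, -0.0005, 0, 0, 0, 0, 1], [0, -0.001, 0, 0, 0, 0, 1], [0, -0.0015, 0, 0, 0, 0, 1], [0, -0.0015, 0, 0, 0, 0, 1], [0, -0.0015, 0, 0, 0, 0, 1]]]}}

```text
time: 13.83
tool_pos: [0.5313, 0.1446, 0.092]
tcp_rot: [-0.091, 3.135, 0.01]
wrist_force: [-0.4, 14.7, 5.3]
width: 0.252
```

```bash
python3 -c "
from mv import *
st();print((readout.read_state()['tool_pos'][:2]-[.5248,.2483])@(dk(0,1)-DC))"
```

```text
t 13.83 [0.5313 0.1446 0.092 ] yaw -3.084 tilt [ 0.005  0.006 -1.   ] F [-0.4 14.7  5.3] M [1.44 0.05 0.17] w 0.252 q [ 0.22  0.16  2.01  0.01  0.97 -1.42]
-0.10389733911681083
```

{"fn": "apply_moves", "kwargs": {"plan": [[[0, 0.0015, 0, 0, 0, 0, 0.5], [0, 0.0015, 0, 0, 0, 0, 0], [0, 0.0015, 0, 0, 0, 0, -0.3], [0, 0.0015, 0, 0, 0, 0, -0.5], [0, 0.0015, -0.02, 0, 0, 0, -0.5], [0, 0.0015, -0.06, 0, 0, 0, -0.5], [0, 0.0015, -0.1, 0, 0, 0, -0.5], [0, 0.0015, -0.12, 0, 0, 0, -0.5]]]}}

```text
time: 14.5
tool_pos: [0.531, 0.1421, 0.2142]
tcp_rot: [-0.09, 3.135, 0.001]
wrist_force: [1.4, 0.7, 0.7]
width: 0.749
```

```bash
python3 mv.py .518 -.180 .19 3.02
```

```text
t 14.50 [0.531  0.1421 0.2142] yaw -3.084 tilt [ 0.005  0.001 -1.   ] F [1.4 0.7 0.7] M [ 0.02 -0.03  0.04] w 0.749 q [ 0.22  0.04  1.9  -0.    1.2  -1.41]
shift [0.0317, -0.3208, 0.0239] turn [0.0003, 0.0016, 0.0571]
```

{"fn": "apply_moves", "kwargs": {"plan": [[[0.032, -0.321, 0.015, 0, 0, 0.0571, -0.8], [0.032, -0.321, 0.015, 0, 0, 0.0571, -0.8], [0.032, -0.321, 0.015, 0, 0, 0.0571, -0.8], [0.032, -0.321, 0.015, 0, 0, 0.0571, -0.8], [0.032, -0.321, 0.015, 0, 0, 0.0571, -0.8], [0.032, -0.321, 0.015, 0, 0, 0.0571, -0.8], [0.032, -0.321, 0.015, 0, 0, 0.0571, -0.8], [0.032, -0.321, 0.015, 0, 0, 0.0571, -0.8]]]}}

```text
time: 15.17
tool_pos: [0.5147, -0.1834, 0.1942]
tcp_rot: [-0.193, -3.135, 0.001]
wrist_force: [0.3, 0.1, 0.4]
width: 0.901
```

{"fn": "apply_moves", "kwargs": {"plan": [[[0, 0, 0, 0, 0, 0, -0.8], [0, 0, 0, 0, 0, 0, -0.8], [0, 0, 0, 0, 0, 0, -0.8], [0, 0, 0, 0, 0, 0, -0.8], [0, 0, 0, 0, 0, 0, -0.8], [0, 0, 0, 0, 0, 0, -0.8], [0, 0, 0, 0, 0, 0, -0.8], [0, 0, 0, 0, 0, 0, -0.8]]]}}

```text
time: 15.83
tool_pos: [0.5162, -0.1793, 0.1949]
tcp_rot: [0.188, 3.136, -0.0]
wrist_force: [-0.5, 0.4, -0.5]
width: 0.902
```

```bash
python3 -c "
from mv import *
st(); go(.518,-.180,.008,3.02)
im=read_camera('side')[:,:,::-1]; cv2.imwrite('pics/side6.png',im); crop(im,240,90,160,160,5,'s6');crop(im,265,85,80,90,6,'s6d')
im=read_camera('top')[:,:,::-1]; cv2.imwrite('pics/top6.png',im); crop(im,195,150,180,100,4,'t6')
"
```

```text
t 15.83 [ 0.5162 -0.1793  0.1949] yaw 3.022 tilt [ 0. -0. -1.] F [-0.5  0.4 -0.5] M [ 0.05  0.01 -0.02] w 0.902 q [-0.38  0.05  1.92  0.    1.17 -1.83]
shift [-0.0018, -0.0005, 0.1869] turn [-0.0, 0.0001, 0.0006]
```

View pics/s6.png

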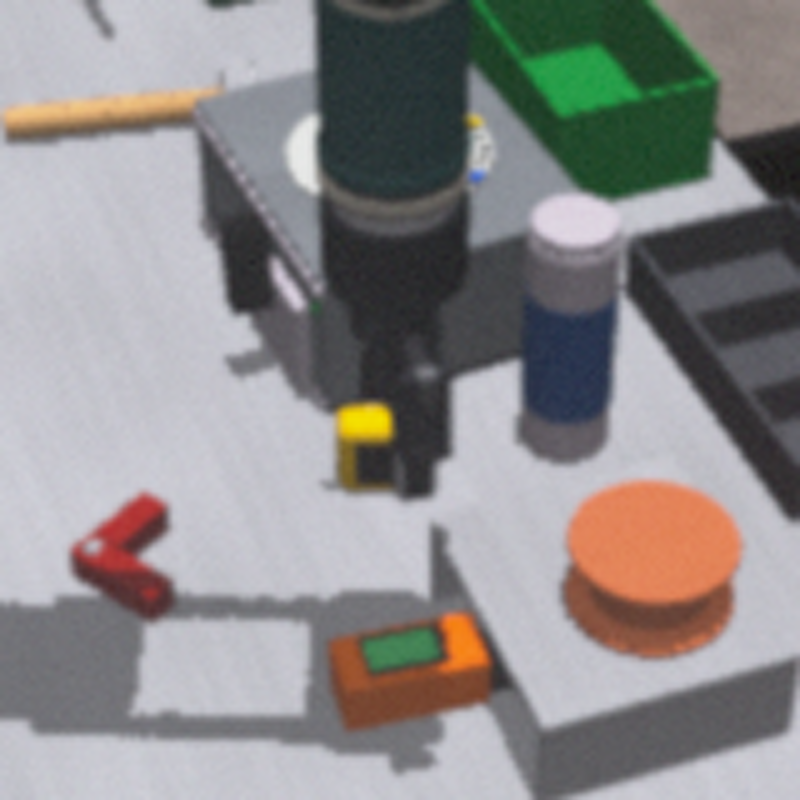

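View pics/t6.png

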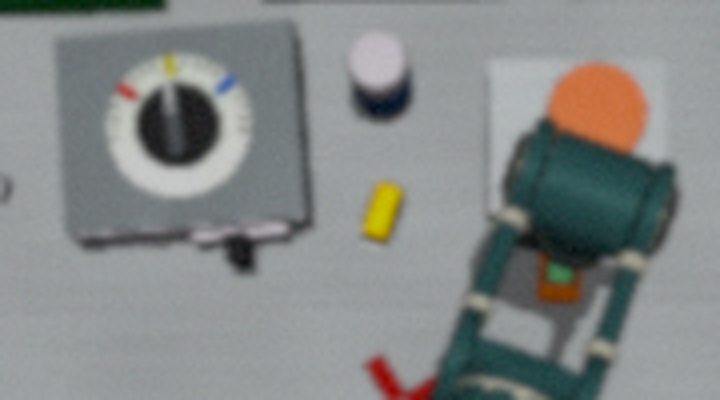

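{"fn": "apply_moves", "kwargs": {"plan": [[[0, 0, 0.035, 0, 0, 0, -0.8], [0, 0, 0.075, 0, 0, 0, -0.8], [0, 0, 0.115, 0, 0, 0, -0.8], [0, 0, 0.15, 0, 0, 0, -0.8], [0, 0, 0.175, 0, 0, 0, -0.8], [0, 0, 0.186, 0, 0, 0, -0.8], [0, 0, 0.187, 0, 0, 0, -0.8], [0, 0, 0.187, 0, 0, 0, -0.5]]]}}

```text
time: 16.6
tool_pos: [0.5163, -0.1801, 0.0079]
tcp_rot: [-0.19, -3.135, -0.0]
wrist_force: [0.2, -0.2, -0.3]
width: 0.778
```

{"fn": "apply_moves", "kwargs": {"plan": [[[0, 0, 0, 0, 0, 0, -0.2], [0, 0, 0, 0, 0, 0, 0], [0, 0, 0, 0, 0, 0, 0.2], [0, 0, 0, 0, 0, 0, 0.5], [0, 0, 0, 0, 0, 0, 1], [0, 0, 0, 0, 0, 0, 1], [0, 0, 0, 0, 0, 0, 1], [0, 0, 0, 0, 0, 0, 1]]], "force": 80}}

```text
time: 17.27
tool_pos: [0.5185, -0.1809, 0.0107]
tcp_rot: [0.19, 3.131, -0.002]
wrist_force: [-0.3, 0.8, 7.1]
width: 0.504
```

```bash
python3 -c "
from mv import *
st(); p=readout.read_state()['tool_pos']; go(.38,-.163,p[2],3.02)"
```

```text
t 17.27 [ 0.5185 -0.1809  0.0107] yaw 3.021 tilt [ 0.005 -0.002 -1.   ] F [-0.3  0.8  7.1] M [0.27 0.09 0.09] w 0.504 q [-0.38  0.26  2.06  0.    0.81 -1.83]
shift [0.1397, 0.001, -0.0007] turn [-0.0004, 0.0017, 0.0002]
```

{"fn": "apply_moves", "kwargs": {"plan": [[[0, 0, -0.004, 0, 0, 0, 1], [0, 0, -0.006, 0, 0, 0, 1], [0.02, 0, -0.006, 0, 0, 0, 1], [0.045, 0, -0.006, 0, 0, 0, 1], [0.075, 0, -0.006, 0, 0, 0, 1], [0.105, 0, -0.006, 0, 0, 0, 1], [0.13, 0, -0.006, 0, 0, 0, 1], [0.14, 0, -0.006, 0, 0, 0, 1]]]}}

```text
time: 17.93
tool_pos: [0.3724, -0.1615, 0.0127]
tcp_rot: [-0.19, -3.131, -0.003]
wrist_force: [0.3, 0.9, -2.8]
width: 0.501
```

```bash
python3 -c "
from mv import *
st(); 
im=read_camera('side')[:,:,::-1]; cv2.imwrite('pics/side7.png',im); crop(im,200,120,160,140,5,'s7')
"
```

```text
t 17.93 [ 0.3724 -0.1615  0.0127] yaw 3.020 tilt [-0.005  0.002 -1.   ] F [ 0.3  0.9 -2.8] M [0.01 0.12 0.02] w 0.501 q [-0.47  0.02  2.34 -0.    0.79 -1.92]
```

View pics/s7.png

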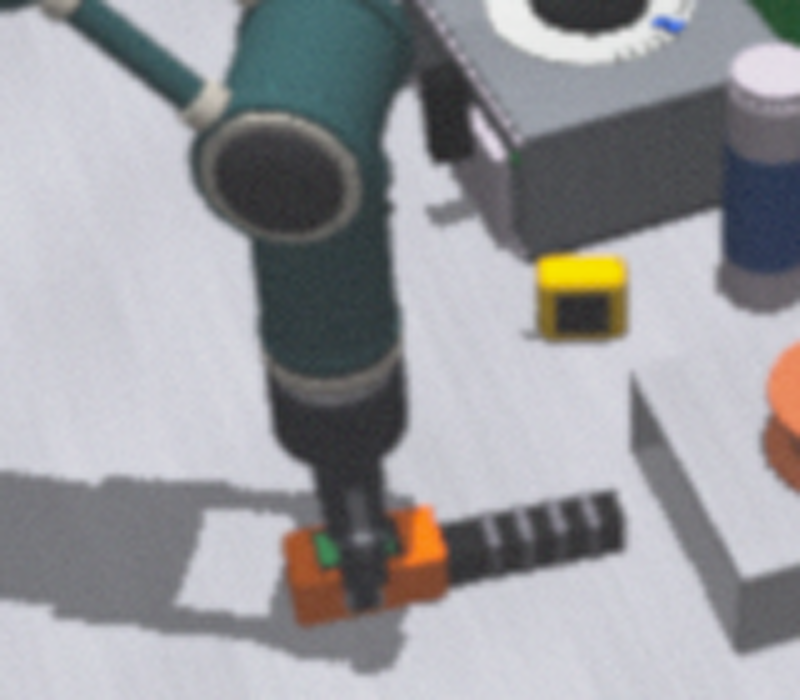

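{"fn": "apply_moves", "kwargs": {"plan": [[[0, 0, -0.03, 0, 0, 0, 1], [0, 0, -0.065, 0, 0, 0, 1], [0, 0, -0.095, 0, 0, 0, 1], [0, 0, -0.11, 0, 0, 0.02, 1], [0, 0, -0.11, 0, 0, 0.05, 1], [0, 0, -0.11, 0, 0, 0.085, 1], [0, 0, -0.11, 0, 0, 0.12, 1], [0, 0, -0.11, 0, 0, 0.155, 1]]]}}

```text
time: 18.65
tool_pos: [0.3787, -0.1637, 0.1249]
tcp_rot: [0.948, 2.992, -0.0]
wrist_force: [-0.0, 0.5, -2.2]
width: 0.503
```

```bash
python3 -c "
from mv import *
st(); print(dk(-.195,.055)); go(.43,.05,.12,1.4)"
```

```text
t 18.65 [ 0.3787 -0.1637  0.1249] yaw 2.528 tilt [ 0.002 -0.001 -1.   ] F [-0.   0.5 -2.2] M [ 0.08  0.12 -0.05] w 0.503 q [-0.47 -0.15  2.25  0.    1.04 -1.43]
[0.45643969 0.24640386]
shift [0.0811, 0.2042, 0.0048] turn [0.0006, 0.0007, 0.3591]
```

{"fn": "apply_moves", "kwargs": {"plan": [[[0.008, 0.02, 0, 0, 0, 0.035, 1], [0.016, 0.04, 0, 0, 0, 0.07, 1], [0.025, 0.065, 0, 0, 0, 0.105, 1], [0.035, 0.09, 0, 0, 0, 0.14, 1], [0.045, 0.115, 0, 0, 0, 0.175, 1], [0.055, 0.14, 0, 0, 0, 0.21, 1], [0.065, 0.165, 0, 0, 0, 0.245, 1], [0.075, 0.19, 0, 0, 0, 0.28, 1]]]}}

```text
time: 19.32
tool_pos: [0.4259, 0.0374, 0.1247]
tcp_rot: [2.132, 2.305, 0.003]
wrist_force: [0.1, 0.1, -1.5]
width: 0.497
```

```bash
python3 -c "
from mv import *
st(); go(.4564,.2464,.12,.058)"
```

```text
t 19.32 [0.4259 0.0374 0.1247] yaw 1.648 tilt [ 0.003  0.    -1.   ] F [ 0.1  0.1 -1.5] M [ 0.03 -0.03 -0.02] w 0.497 q [ 0.03 -0.12  2.22  0.    1.04 -0.05]
shift [0.206, 0.0466, 0.0048] turn [0.0006, -0.0007, 0.5062]
```

{"fn": "apply_moves", "kwargs": {"plan": [[[0.03, 0, 0, 0, 0, 0.035, 1], [0.06, 0, 0, 0, 0, 0.07, 1], [0.09, 0.005, 0, 0, 0, 0.105, 1], [0.12, 0.01, 0, 0, 0, 0.14, 1], [0.15, 0.02, 0, 0, 0, 0.175, 1], [0.175, 0.03, 0, 0, 0, 0.21, 1], [0.195, 0.04, 0, 0, 0, 0.245, 1], [0.204, 0.046, 0, 0, 0, 0.28, 1]]]}}

```text
time: 19.98
tool_pos: [0.4553, 0.2468, 0.1247]
tcp_rot: [-2.91, -1.181, -0.006]
wrist_force: [-0.4, -0.5, -3.2]
width: 0.507
```

```bash
python3 -c "
from mv import *
st(); go(.4564,.2464,.12,.058)"
```

```text
t 19.98 [0.4553 0.2468 0.1247] yaw 0.771 tilt [ 0.003  0.003 -1.   ] F [-0.4 -0.5 -3.2] M [ 0.11 -0.07 -0.03] w 0.507 q [0.45 0.06 2.05 0.   1.03 1.25]
shift [0.0005, 0.001, 0.0047] turn [-0.0003, -0.0013, 0.2269]
```

{"fn": "apply_moves", "kwargs": {"plan": [[[0, 0, 0, 0, 0, 0.035, 1], [0, 0, 0, 0, 0, 0.07, 1], [0, 0, 0, 0, 0, 0.105, 1], [0, 0, 0.01, 0, 0, 0.14, 1], [0, 0, 0.03, 0, 0, 0.175, 1], [0, 0, 0.055, 0, 0, 0.21, 1], [0, 0, 0.08, 0, 0, 0.2269, 1], [0, 0, 0.095, 0, 0, 0.2269, 1]]]}}

```text
time: 20.65
tool_pos: [0.4531, 0.2432, 0.0269]
tcp_rot: [3.14, 0.093, -0.001]
wrist_force: [-0.4, -1.1, -2.0]
width: 0.503
```

```bash
python3 -c "
from mv import *
st(); go(.4564,.2464,.0115,.058)
im=read_camera('side')[:,:,::-1]; cv2.imwrite('pics/side8.png',im); crop(im,200,90,130,120,6,'s8')
"
```

```text
t 20.65 [0.4531 0.2432 0.0269] yaw 0.059 tilt [-0. -0. -1.] F [-0.4 -1.1 -2. ] M [ 0.01 -0.03  0.04] w 0.503 q [0.44 0.19 2.12 0.   0.84 1.96]
shift [0.0035, -0.003, 0.0154] turn [0.0, 0.0001, 0.0003]
```

View pics/s8.png

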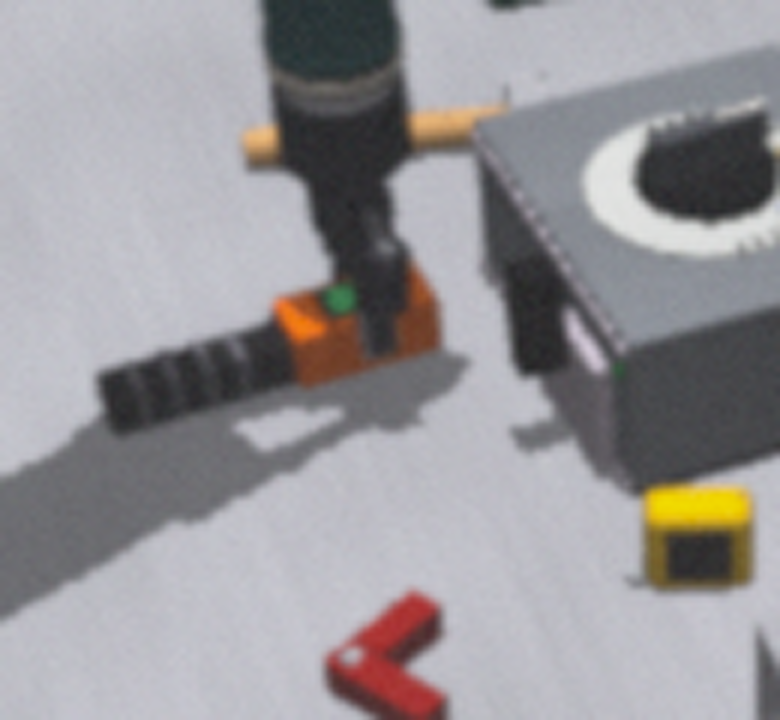

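{"fn": "apply_moves", "kwargs": {"plan": [[[0.0035, -0.003, 0.005, 0, 0, 0, 1], [0.0035, -0.003, 0.01, 0, 0, 0, 1], [0.0035, -0.003, 0.013, 0, 0, 0, 1], [0.0035, -0.003, 0.0148, 0, 0, 0, 1], [0.0035, -0.003, 0.0148, 0, 0, 0, 1], [0.0035, -0.003, 0.0148, 0, 0, 0, 1], [0.0035, -0.003, 0.0148, 0, 0, 0, 1], [0.0035, -0.003, 0.0148, 0, 0, 0, 1]]]}}

```text
time: 21.37
tool_pos: [0.4566, 0.2461, 0.0146]
tcp_rot: [-3.14, -0.096, -0.002]
wrist_force: [-0.3, -1.1, -2.2]
width: 0.505
```

{"fn": "apply_moves", "kwargs": {"plan": [[[0, 0, 0, 0, 0, 0, 0.5], [0, 0, 0, 0, 0, 0, 0], [0, 0, 0, 0, 0, 0, -0.4], [0, 0, 0, 0, 0, 0, -0.6], [0, 0, -0.02, 0, 0, 0, -0.6], [0, 0, -0.06, 0, 0, 0, -0.6], [0, 0, -0.1, 0, 0, 0, -0.6], [0, 0, -0.12, 0, 0, 0, -0.6]]]}}

```text
time: 22.03
tool_pos: [0.4586, 0.2472, 0.139]
tcp_rot: [-3.137, -0.096, -0.009]
wrist_force: [0.9, 0.2, 0.9]
width: 0.797
```

```bash
python3 -c "
from mv import *
st(); p=dk(-.3,.055); print(p); go(*p,.13,.058)
"
```

```text
t 22.03 [0.4586 0.2472 0.139 ] yaw 0.061 tilt [ 0.006  0.003 -1.   ] F [0.9 0.2 0.9] M [-0.01 -0.04 -0.03] w 0.797 q [0.45 0.05 2.03 0.   1.06 1.96]
[0.35161625 0.24031727]
shift [-0.1073, 0.0003, 0.0083] turn [-0.0008, -0.0019, 0.0011]
```

{"fn": "apply_moves", "kwargs": {"plan": [[[-0.04, 0, 0, 0, 0, 0, -0.6], [-0.08, 0, 0, 0, 0, 0, -0.6], [-0.104, 0, 0, 0, 0, 0, -0.6], [-0.104, 0, 0, 0, 0, 0, -0.6], [-0.104, 0, 0, 0, 0, 0, -0.6], [-0.104, 0, 0, 0, 0, 0, -0.6], [-0.104, 0, 0, 0, 0, 0, -0.6], [-0.104, 0, 0, 0, 0, 0, -0.6]]]}}

```text
time: 22.7
tool_pos: [0.3537, 0.2399, 0.1343]
tcp_rot: [-3.14, -0.096, -0.001]
wrist_force: [-0.2, -0.3, -0.2]
width: 0.802
```

```bash
python3 -c "
from mv import *
st()
im=read_camera('side')[:,:,::-1]; cv2.imwrite('pics/side9.png',im); crop(im,205,110,80,60,10,'s9')
im=read_camera('top')[:,:,::-1]; cv2.imwrite('pics/top9.png',im); crop(im,195,190,80,75,8,'t9')
"
```

```text
t 22.70 [0.3537 0.2399 0.1343] yaw 0.061 tilt [ 0.001  0.    -1.   ] F [-0.2 -0.3 -0.2] M [-0.02  0.03  0.02] w 0.802 q [ 0.54 -0.13  2.21 -0.    1.06  2.05]
```

View pics/s9.png

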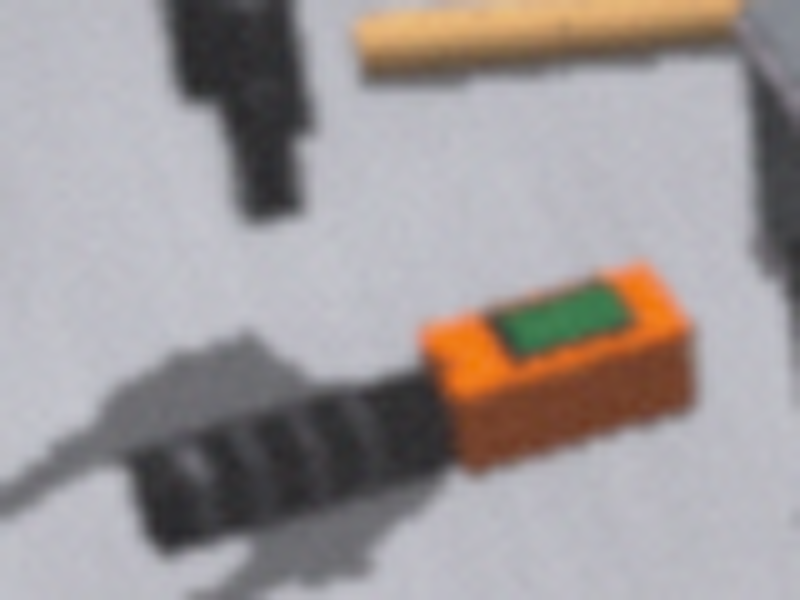

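View pics/t9.png

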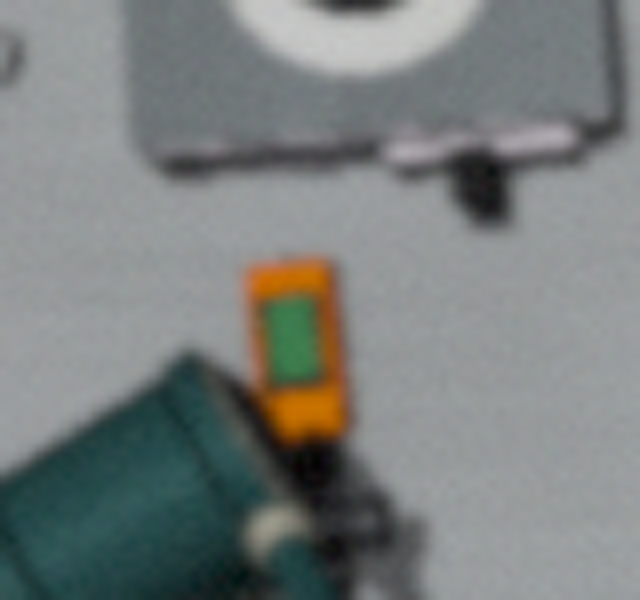

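Run:
```python
from fit import *
from mv import dk,DC,DY
t=lambda *c: up(c,8,195,190); s=lambda *c: up(c,10,205,110)
to=[(T,(.1,.022,.04),t(246,268)),(T,(.1,-.022,.04),t(328,262)),(T,(.01,-.022,.04),t(350,437))]
so=[(S,(.1,.022,.04),s(645,262)),(S,(.1,-.022,.04),s(692,330)),(S,(.1,-.022,0),s(690,408)),(S,(.01,.022,.04),s(420,330)),(S,(.01,-.022,.04),s(455,400)),(S,(.01,-.022,0),s(478,475)),(S,(-.1,-.014,0),s(165,552))]
for o in(to,so,to+so):
    p,r=fit(o,[.4,.24,.06]); d=p[:2]-DC; c,n=np.cos(DY),np.sin(DY)
    print(p,"dock",[c*d[0]+n*d[1],-n*d[0]+c*d[1]],p[2]-DY, r.round(1).tolist())
```

```text
[0.39488013 0.23903038 0.10052969] dock [np.float64(-0.2568834667142704), np.float64(0.051207374443142384)] 0.04252969048559418 [[-0.1, 0.3], [0.3, -0.2], [-0.2, -0.1]]
[0.39714236 0.23975323 0.09786943] dock [np.float64(-0.25458314109341934), np.float64(0.05179787025467106)] 0.039869430118626724 [[0.6, -0.6], [0.5, -0.7], [1.5, 0.4], [-0.7, -0.5], [0.1, -0.5], [-1.0, 0.9], [-0.6, 0.9]]
[0.39637419 0.23927621 0.09967656] dock [np.float64(-0.2553776704787034), np.float64(0.051366186223948763)] 0.041676560614640694 [[-0.2, -0.0], [0.3, -0.5], [-0.2, -0.5], [0.4, -0.5], [0.3, -0.6], [1.3, 0.5], [-0.9, -0.4], [-0.1, -0.4], [-1.2, 1.0], [-0.8, 1.1]]
```

```bash
python3 mv.py .3407 .2337 .006 .09
```

```text
t 22.80 [0.3533 0.2397 0.134 ] yaw 0.061 tilt [-0. -0. -1.] F [0.5 0.1 0.1] M [0.05 0.01 0.03] w 0.804 q [ 0.54 -0.13  2.21 -0.    1.06  2.05]
shift [-0.013, 0.0052, 0.128] turn [0.0, 0.0, -0.0093]
```

{"fn": "apply_moves", "kwargs": {"plan": [[[-0.013, 0.0052, 0.02, 0, 0, -0.0093, -0.6], [-0.013, 0.0052, 0.055, 0, 0, -0.0093, -0.6], [-0.013, 0.0052, 0.09, 0, 0, -0.0093, -0.6], [-0.013, 0.0052, 0.112, 0, 0, -0.0093, -0.6], [-0.013, 0.0052, 0.124, 0, 0, -0.0093, -0.5], [-0.013, 0.0052, 0.128, 0, 0, -0.0093, -0.4], [-0.013, 0.0052, 0.128, 0, 0, -0.0093, -0.2], [-0.013, 0.0052, 0.128, 0, 0, -0.0093, 0]]]}}

```text
time: 23.47
tool_pos: [0.3406, 0.2339, 0.0064]
tcp_rot: [-3.138, -0.142, -0.001]
wrist_force: [0.3, 0.9, 0.6]
width: 0.504
```

{"fn": "apply_moves", "kwargs": {"plan": [[[0, 0, 0, 0, 0, 0, 0.2], [0, 0, 0, 0, 0, 0, 0.4], [0, 0, 0, 0, 0, 0, 0.6], [0, 0, 0, 0, 0, 0, 1], [0, 0, 0, 0, 0, 0, 1], [0, 0, 0, 0, 0, 0, 1], [0, 0, 0, 0, 0, 0, 1], [0, 0, 0, 0, 0, 0, 1]]], "force": 90}}

```text
time: 24.13
tool_pos: [0.3414, 0.2346, 0.0076]
tcp_rot: [-3.137, -0.142, -0.005]
wrist_force: [0.1, -0.6, 7.5]
width: 0.312
```

```bash
python3 -c "
from mv import *
st()
im=read_camera('side')[:,:,::-1]; cv2.imwrite('pics/side10.png',im); crop(im,205,110,80,60,10,'s10')"
```

```text
t 24.13 [0.3414 0.2346 0.0076] yaw 0.091 tilt [ 0.003  0.002 -1.   ] F [ 0.1 -0.6  7.5] M [-0.11  0.05 -0.03] w 0.312 q [ 0.54  0.04  2.33 -0.    0.76  2.02]
```

View pics/s10.png

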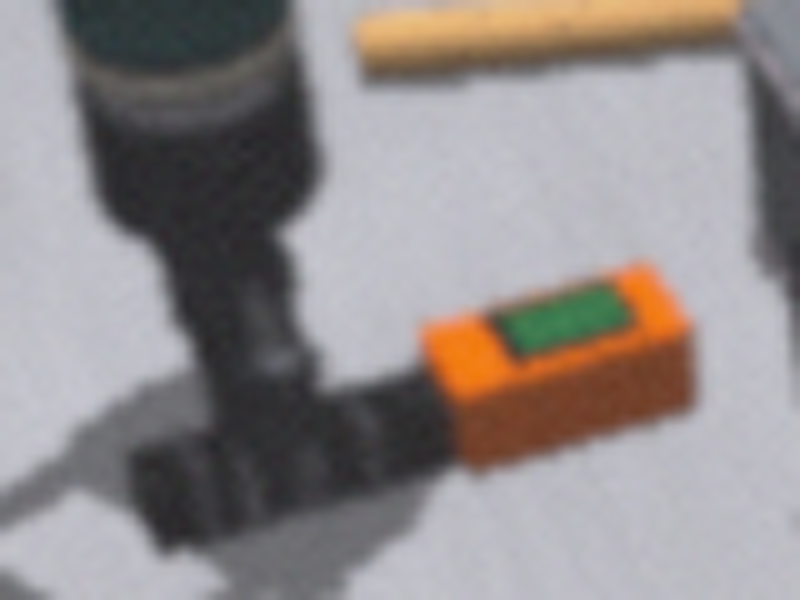

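```bash
python3 -c "
from mv import *
p=dk(-.305,.055);print(p); st(); go(*p,.028,.058)"
```

```text
[0.34662465 0.24002743]
t 24.18 [0.3414 0.2346 0.0076] yaw 0.091 tilt [ 0.003  0.002 -1.   ] F [-0.4 -0.3  5.8] M [-0.12  0.13 -0.04] w 0.309 q [ 0.54  0.04  2.33 -0.    0.76  2.02]
shift [0.0057, -0.005, -0.0203] turn [-0.0005, -0.001, 0.0104]
```

{"fn": "apply_moves", "kwargs": {"plan": [[[0, 0, -0.01, 0, 0, 0, 1], [0, 0, -0.02, 0, 0, 0, 1], [0.0055, -0.005, -0.0205, 0, 0, 0.0104, 1], [0.0055, -0.005, -0.0205, 0, 0, 0.0104, 1], [0.0055, -0.005, -0.0205, 0, 0, 0.0104, 1], [0.0055, -0.005, -0.0205, 0, 0, 0.0104, 1], [0.0055, -0.005, -0.0205, 0, 0, 0.0104, 1], [0.0055, -0.005, -0.0205, 0, 0, 0.0104, 1]]]}}

```text
time: 24.85
tool_pos: [0.3442, 0.2387, 0.0261]
tcp_rot: [3.14, 0.092, -0.002]
wrist_force: [0.3, 0.3, -1.7]
width: 0.314
```

```bash
python3 -c "
from mv import *
p=dk(-.305,.055);print(p); st(); go(*p,.028,.058)
im=read_camera('side')[:,:,::-1]; cv2.imwrite('pics/side11.png',im); crop(im,205,90,100,75,8,'s11')
im=read_camera('top')[:,:,::-1]; cv2.imwrite('pics/top11.png',im); crop(im,195,190,80,75,8,'t11')"
```

```text
[0.34662465 0.24002743]
t 24.85 [0.3442 0.2387 0.0261] yaw 0.058 tilt [-0.001 -0.001 -1.   ] F [ 0.3  0.3 -1.7] M [-0.04  0.11 -0.02] w 0.314 q [ 0.55  0.02  2.31 -0.    0.81  2.06]
shift [0.0025, -0.0012, -0.0019] turn [0.0002, 0.0003, 0.0001]
```

View pics/s11.png

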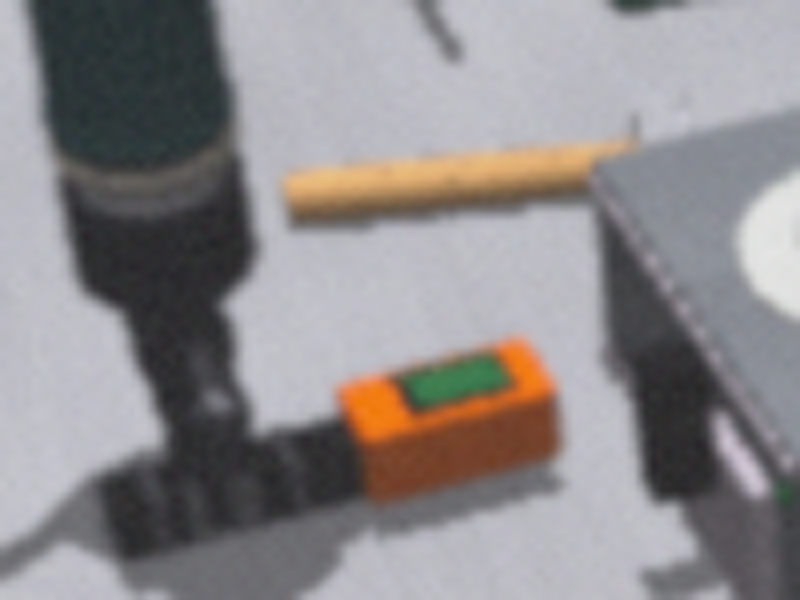

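View pics/t11.png

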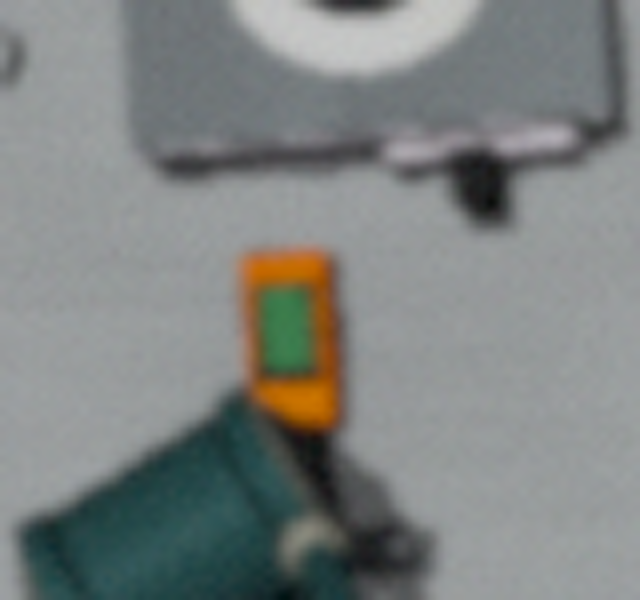

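Run:
```python
from fit import *
from mv import dk,DC,DY
t=lambda *c: up(c,8,195,190); s=lambda *c: up(c,8,205,90)
obs=[(T,(.1,.022,.04),t(243,252)),(T,(.1,-.022,.04),t(328,250)),(T,(.01,-.022,.04),t(342,430)),
(S,(.1,.022,.04),s(525,338)),(S,(.1,-.022,.04),s(555,393)),(S,(.1,-.022,0),s(558,460)),(S,(.01,.022,.04),s(340,385)),(S,(.01,-.022,.04),s(362,440)),(S,(.01,-.022,0),s(376,503))]
def pr(q,cam,P): # q x,y,yaw,z,pitch(nose down +)
    R=cv2.Rodrigues(np.array([0,0,q[2]]))[0]@cv2.Rodrigues(np.array([0,q[4],0]))[0]
    return cam.proj([R@np.array(P)+[q[0],q[1],q[3]]])[0]
def f(q): return np.concatenate([pr(q,c,P)-x for c,P,x in obs])
o=least_squares(f,[.4,.24,.06,.018,0],loss='soft_l1'); p=o.x; d=p[:2]-DC; c,n=np.cos(DY),np.sin(DY)
print(p,"dock",[c*d[0]+n*d[1],-n*d[0]+c*d[1]],f(p).reshape(-1,2).round(1).tolist())
# bay opening predicted px
print(T.proj([[*dk(-.1,.12),.11],[*dk(-.1,-.12),.11]]), S.proj([[*dk(-.1,.12),.11],[*dk(-.1,-.12),.11]]))
```

```text
[0.39859989 0.24130689 0.05839417 0.01895248 0.02129881] dock [np.float64(-0.2530379971718701), np.float64(0.05326443705428824)] [[-0.0, 0.5], [0.2, -0.1], [-0.3, -0.4], [0.2, -0.3], [0.6, -0.3], [0.8, 0.4], [-1.1, -0.3], [0.0, -0.1], [-0.7, 1.1]]
[[210.63338704 208.07726983]
 [271.00671117 203.42068875]] [[278.7808292  109.06462713]
 [304.49805512 147.12196667]]
```

{"fn": "apply_moves", "kwargs": {"plan": [[[0.01, -0.0015, 0, 0, 0, 0, 1], [0.025, -0.0015, 0, 0, 0, 0, 1], [0.045, -0.0015, 0, 0, 0, 0, 1], [0.065, -0.0015, 0, 0, 0, 0, 1], [0.085, -0.0015, 0, 0, 0, 0, 1], [0.105, -0.0015, 0, 0, 0, 0, 1], [0.12, -0.0015, 0, 0, 0, 0, 1], [0.128, -0.0015, 0, 0, 0, 0, 1]]]}}

```text
time: 25.62
tool_pos: [0.4757, 0.2484, 0.0267]
tcp_rot: [-3.14, -0.09, -0.003]
wrist_force: [1.0, 0.3, -2.1]
width: 0.312
```

```bash
python3 -c "
from mv import *
p=dk(-.155,.056);print(p); st(); go(*p,.028,.058)
im=read_camera('side')[:,:,::-1]; cv2.imwrite('pics/side12.png',im); crop(im,205,70,110,90,7,'s12')
im=read_camera('top')[:,:,::-1]; cv2.imwrite('pics/top12.png',im); crop(im,195,170,80,75,8,'t12')"
```

```text
[0.49631446 0.24972087]
t 25.62 [0.4757 0.2484 0.0267] yaw 0.057 tilt [ 0.002  0.001 -1.   ] F [ 1.   0.3 -2.1] M [-0.02  0.11  0.05] w 0.312 q [ 0.44  0.22  2.07 -0.    0.84  1.95]
shift [0.0207, -0.0001, -0.0013] turn [-0.0002, -0.0007, -0.0002]
```

View pics/s12.png

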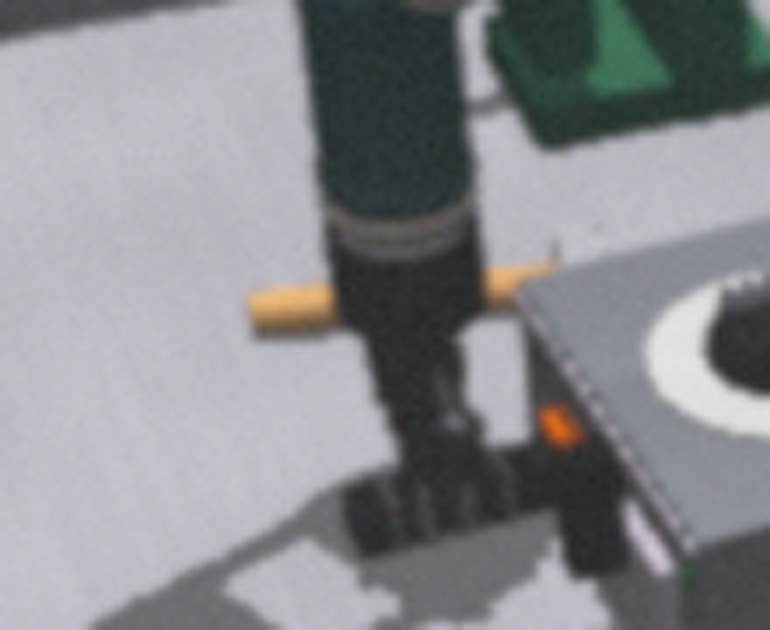

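View pics/t12.png

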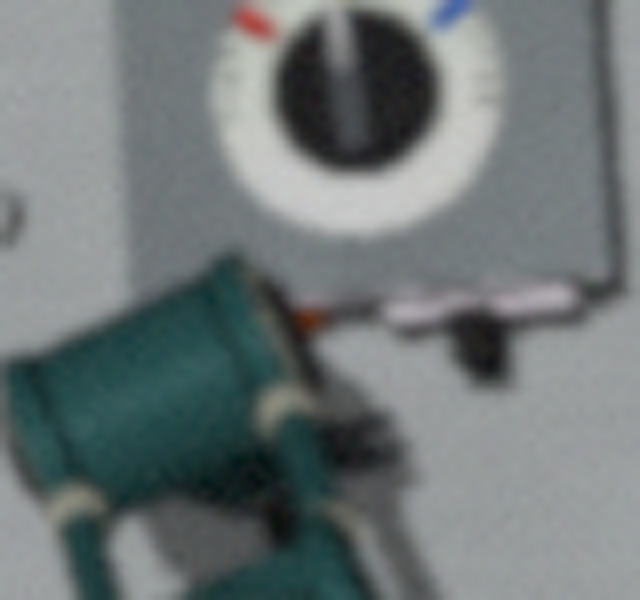

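{"fn": "apply_moves", "kwargs": {"plan": [[[0.004, 0, 0.002, 0, 0, 0, 1], [0.008, 0, 0.004, 0, 0, 0, 1], [0.011, 0, 0.006, 0, 0, 0, 1], [0.014, 0, 0.008, 0, 0, 0, 1], [0.016, 0, 0.009, 0, 0, 0, 1], [0.018, 0, 0.009, 0, 0, 0, 1], [0.019, 0, 0.009, 0, 0, 0, 1], [0.02, 0, 0.009, 0, 0, 0, 1]]]}}

```text
time: 26.38
tool_pos: [0.4926, 0.2492, 0.0176]
tcp_rot: [-3.14, -0.091, -0.0]
wrist_force: [0.9, 0.1, -1.1]
width: 0.309
```

```bash
python3 -c "
from mv import *
p=dk(-.155,.056);print(p); st(); go(*p,.018,.058)"
```

```text
[0.49631446 0.24972087]
t 26.38 [0.4926 0.2492 0.0176] yaw 0.058 tilt [ 0.  0. -1.] F [ 0.9  0.1 -1.1] M [ 0.    0.13 -0.02] w 0.309 q [0.42 0.26 2.04 0.   0.83 1.94]
shift [0.0038, -0.0003, -0.0004] turn [-0.0, -0.0, 0.0]
```

{"fn": "apply_moves", "kwargs": {"plan": [[[0.001, 0, 0, 0, 0, 0, 1], [0.002, 0, 0, 0, 0, 0, 1], [0.003, 0, 0, 0, 0, 0, 1], [0.004, 0, 0, 0, 0, 0, 1], [0.0045, 0, 0, 0, 0, 0, 1], [0.005, 0, 0, 0, 0, 0, 1], [0.005, 0, 0, 0, 0, 0, 1], [0.005, 0, 0, 0, 0, 0, 1]]]}}

```text
time: 27.05
tool_pos: [0.4939, 0.2491, 0.0166]
tcp_rot: [3.139, 0.091, -0.011]
wrist_force: [-9.7, 0.3, 2.9]
width: 0.31
```

```bash
python3 -c "
from mv import *
st()"
```

```text
t 27.05 [0.4939 0.2491 0.0166] yaw 0.058 tilt [-0.007 -0.001 -1.   ] F [-9.7  0.3  2.9] M [0.15 1.15 0.1 ] w 0.310 q [0.42 0.27 2.04 0.   0.84 1.93]
```

{"fn": "apply_moves", "kwargs": {"plan": [[[0, 0, 0.001, 0, 0, 0, 1], [0, 0, 0.001, 0, 0, 0, 1], [0, 0, 0.001, 0, 0, 0, 0.6], [0, 0, 0.001, 0, 0, 0, 0.4], [0, 0, 0.001, 0, 0, 0, 0.2], [0, 0, 0.001, 0, 0, 0, 0], [0, 0, 0.001, 0, 0, 0, 0], [0, 0, 0.001, 0, 0, 0, 0]]]}}

```text
time: 27.72
tool_pos: [0.4986, 0.2497, 0.0171]
tcp_rot: [-3.14, -0.091, -0.003]
wrist_force: [-0.6, -0.2, -0.1]
width: 0.5
```

{"fn": "apply_moves", "kwargs": {"plan": [[[0, 0, -0.01, 0, 0, 0, 0], [0, 0, -0.03, 0, 0, 0, 0], [0, 0, -0.06, 0, 0, 0, 0], [-0.02, 0, -0.09, 0, 0, 0, 0], [-0.06, 0, -0.12, 0, 0, 0, 0.4], [-0.1, 0, -0.13, 0, 0, 0, 1], [-0.12, 0, -0.13, 0, 0, 0, 1], [-0.12, 0, -0.13, 0, 0, 0, 1]]]}}

```text
time: 28.38
tool_pos: [0.3741, 0.2421, 0.1481]
tcp_rot: [-3.139, -0.093, 0.0]
wrist_force: [-0.8, -0.8, -1.1]
width: 0.002
```

```bash
python3 -c "
from mv import *
st()
im=read_camera('side')[:,:,::-1]; cv2.imwrite('pics/side13.png',im); crop(im,215,90,100,75,8,'s13')
im=read_camera('top')[:,:,::-1]; cv2.imwrite('pics/top13.png',im); crop(im,195,170,80,75,8,'t13')"
```

```text
t 28.38 [0.3741 0.2421 0.1481] yaw 0.059 tilt [-0.     0.001 -1.   ] F [-0.8 -0.8 -1.1] M [ 0.01 -0.03  0.04] w 0.002 q [ 0.52 -0.11  2.16  0.    1.09  2.03]
```

View pics/s13.png

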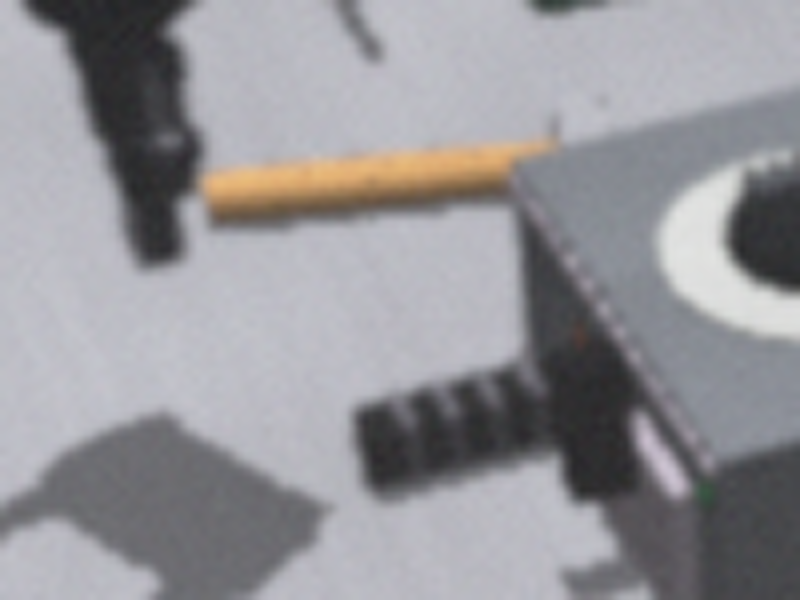

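View pics/t13.png

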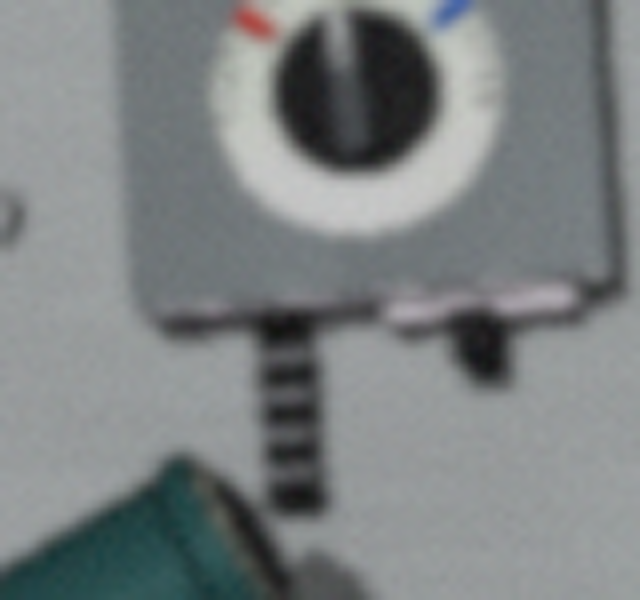

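Run:
```python
from fit import *
from mv import dk,DC,DY
def D(P): d=P[:2]-DC; c,n=np.cos(DY),np.sin(DY); return np.round([c*d[0]+n*d[1],-n*d[0]+c*d[1]],4)
t=lambda *c: up(c,8,195,170); s=lambda *c: up(c,8,215,90)
for q in ((300,512),(272,512),(327,510),(260,345),(319,340)): print("T",q,D(T.back([t(*q)],.038)[0]))
for q,z in (((378,497),.008),((355,408),.038),((548,440),.008),((370,440),.038)): print("S",q,D(S.back([s(*q)],z)[0]))
for x in (-.2,-.205):print(x,S.proj([[*dk(x,.055-.014),.008],[*dk(x,.055-.014),.038],[*dk(x,.055+.014),.038]])*1, T.proj([[*dk(x,.055-.014),.038],[*dk(x,.055+.014),.038]]))
print(s(378,497),s(372,440),s(357,410),t(327,512),t(272,514))
```

```text
T (300, 512) [-0.2013  0.0521]
T (272, 512) [-0.2002  0.0664]
T (327, 510) [-0.2014  0.0383]
T (260, 345) [-0.1143  0.0676]
T (319, 340) [-0.114   0.0372]
S (378, 497) [-0.2014  0.0386]
S (355, 408) [-0.1999  0.0659]
S (548, 440) [-0.1181  0.0459]
S (370, 440) [-0.2012  0.0413]
-0.2 [[261.95776144 151.20140922]
 [261.17425152 144.52483358]
 [258.63747219 140.07690011]] [[234.75517857 233.02706263]
 [227.91817704 233.55157449]]
-0.205 [[260.61885789 151.56505597]
 [259.81754542 144.8869729 ]
 [257.29374638 140.43087707]] [[234.82835949 234.24828133]
 [227.98946074 234.77278731]]
[261.8125 151.6875] [261.0625 144.5625] [259.1875 140.8125] [235.4375 233.5625] [228.5625 233.8125]
```

Run:
```python
from fit import *
from mv import dk,DC,DY
def D(P): d=P[:2]-DC; c,n=np.cos(DY),np.sin(DY); return np.round([c*d[0]+n*d[1],-n*d[0]+c*d[1]],4)
t=lambda *c: up(c,8,195,170)
for q in ((384,305),(583,292)): print("shutter now",D(T.back([t(*q)],.08)[0]))
g=lambda *c: up(c,16,212,200)
for q in ((75,175),(470,140)): print("shutter start",D(T.back([g(*q)],.08)[0]))
for n in("top","side"):
    a=cv2.imread(f"pics/{n}0.png");b=cv2.imread(f"pics/{n}13.png"); d=cv2.GaussianBlur(cv2.absdiff(a,b),(0,0),1.5).max(2)
    cv2.imwrite(f"pics/diff_{n}.png",np.hstack([np.clip(d.astype(int)*4,0,255).astype(np.uint8)]))
```

```text
shutter now [-0.1042 -0.0026]
shutter now [-0.1054 -0.1028]
shutter start [-0.1073  0.1039]
shutter start [-0.1061  0.0042]
```

View pics/diff_top.png

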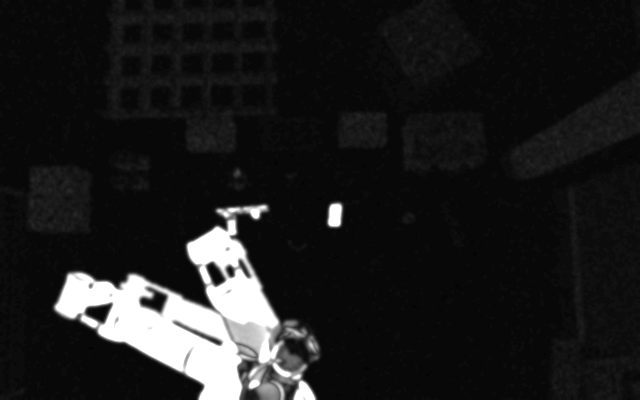

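View pics/diff_side.png

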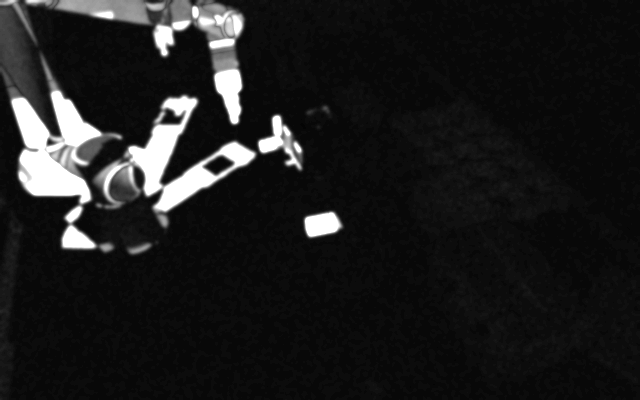

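View pics/side13.png

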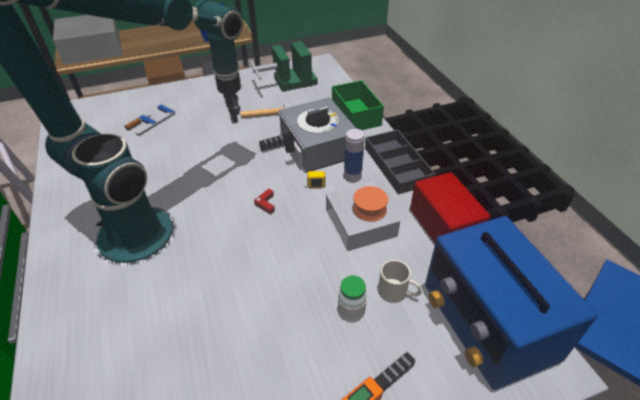

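```bash
python3 -c "
from h import *
print(bot.finish_job())"
```

```text
the job is handed in; nothing more can be done
None
```

I worked the dial, opened the shutter and parked the gauge head first in the bay. I handed the job in at about 28.4 s of the 72 s allowed.

- **Dial:** I gripped the bar and turned the pointer left to red, right to blue, then left to yellow, pausing at least about 0.7 s on each. The gripper's own angle was within about 0.003 rad of each measured mark. After release, the pictures put the pointer at about 0.14 rad against 0.146 for yellow; the top view read 0.129 and the side view 0.157.
- **Shutter:** I slid it only after the dial was done, until it pressed the end stop at about 15 N. The pictures show about 106 mm of travel, against 105 mm for fully open.
- **Gauge:** The one at top-view pixel (335, 215) was the right one, as the nearest to the base with its handle under the stand. I pulled it out by the head, turned it, set it down, regripped the handle and pushed it in until it met the back wall at about 10 N.
- **Where the gauge rests:** The handle end is at dock x ≈ -200 to -201 mm, where fully home is -200. It is about 3 mm off the bay's centre line and straight as far as the pictures show, with the screen up.
- **Regrip:** When first set down, the gauge sat about 0.04 rad askew. I corrected that at the regrip.
- **Other things:** Comparing pictures from before and after shows nothing else on the table moved, and the gripper was clear of everything at the end.

I did not push the gauge a second time to confirm it was home. The red mark could be measured only from the top camera.

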